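# Fetch the specimen from behind the paste jars

### The job

The black specimen puck in the steel tray is boxed in by three paste jars: first move all three jars to the dark mat at the side, standing, then set the puck, metal face up, inside the orange ring of the imager. Only after that put every jar back, standing wholly on the disc of its own cap colour. Never tip a jar over, and leave the amber bottle behind the tray where it is.

Things in the scene. Friction and masses are not known exactly. Their poses are not given: they have to be found in the camera images.
- jar_red: Loose screw-top jar of polishing paste, closed, about 160 g: white straight cylinder 48 mm diameter and 78 mm high with a red band, and a red cap 44 mm diameter on top; 100 mm high in all. Origin: centre of its underside, z up. At the start it stands on the red disc.
- jar_yellow: Loose screw-top jar of polishing paste, closed, about 160 g: white straight cylinder 48 mm diameter and 78 mm high with a yellow band, and a yellow cap 44 mm diameter on top; 100 mm high in all. Origin: centre of its underside, z up. At the start it stands on the yellow disc.
- jar_blue: Loose screw-top jar of polishing paste, closed, about 160 g: white straight cylinder 48 mm diameter and 78 mm high with a blue band, and a blue cap 44 mm diameter on top; 100 mm high in all. Origin: centre of its underside, z up. At the start it stands on the blue disc.
- disc_red: Flat red disc, 66 mm diameter, 3 mm thick, fixed in a shallow steel tray; home of the red-capped jar. Origin: centre of its underside, 4 mm above the bench; its top is 7 mm above the bench. The three discs lie 58 mm left, right and in front of the puck's start spot; which colour is where changes. The tray's rim, 10 mm high, passes at least 45 mm from every disc centre.
- disc_yellow: Flat yellow disc, 66 mm diameter, 3 mm thick, fixed in a shallow steel tray; home of the yellow-capped jar. Origin: centre of its underside, 4 mm above the bench; its top is 7 mm above the bench. The three discs lie 58 mm left, right and in front of the puck's start spot; which colour is where changes. The tray's rim, 10 mm high, passes at least 45 mm from every disc centre.
- disc_blue: Flat blue disc, 66 mm diameter, 3 mm thick, fixed in a shallow steel tray; home of the blue-capped jar. Origin: centre of its underside, 4 mm above the bench; its top is 7 mm above the bench. The three discs lie 58 mm left, right and in front of the puck's start spot; which colour is where changes. The tray's rim, 10 mm high, passes at least 45 mm from every disc centre.
- puck: Loose resin specimen mount, about 60 g: black upright cylinder 40 mm diameter, 30 mm high, a brass-coloured metal section (22 x 14 mm) in its top face. Origin: centre of its underside, z up. At the start it stands on the steel tray's floor, 4 mm above the bench, closely boxed in by the three taller jars: the gripper's body has no room over it until they are gone.
- imager: Fixed white flat imager with grey loading tray. Origin: on the bench, below the seat's centre; x points to the housing. Seat: the flat area inside an orange ring, floor 12 mm above the bench; ring 60 mm inner, 68 mm outer diameter, 4 mm high above that floor. Loading tray 110 mm wide (y), reaching 50 mm in front of the seat centre; housing 45 mm high, 160 mm wide, begins 85 mm behind it.
- mat: Fixed dark grey rubber mat, 290 mm along its x by 130 mm along its y, 3 mm thick: the side area. Origin: centre of its underside, on the bench.
- rinse_bottle: Bystander: amber glass bottle with white cap, 56 mm diameter, 130 mm high, standing loose on the bench behind the tray. Origin: centre of its underside.
There are look-alikes about, which are no part of the job. Of the things like the disc_red, leave any that is purple; of the rest the larger one is meant.

How it is judged:
By the outcome, as a careful person would: the job done as asked, in the order asked, and still so for the second after the job is handed in, with the robot touching nothing.
It also fails if it takes over 147 s, if anything falls off the work surface, if the arm or the gripper's body presses on something with over 40 N, if the wrist force passes 120 N, or if a joint passes its speed limit or range.

### The arm

A 6-joint arm with a two-finger parallel gripper is mounted at the origin on the work surface. World frame = base frame: x ahead of the robot, y to its left, z up, the work surface at z = 0. Lengths are in mm, angles in rad, forces in N, time in s.
With the tool pointing down it reaches from about 250 to 775 mm from the base axis. Payload 8.9 kg.
Tool frame: the origin (TCP) lies midway between the tips of the shut fingers; the grasp point (between the pads) lies 19 mm behind it; z points along the fingers, y is the line along which they close (so a half turn about z gives the same grasp; the last joint's range is limited). The gripper opens to 85 mm and grips with 20 to 120 N. Pads are 22 mm wide; open, the fingers measure 114 mm over their backs; the gripper's body (76 mm by 85 mm) begins 54 mm behind the grasp point. The pads swing forward as they close: fully open they stand 13 mm farther back than shut.
Start: joints at [-1.382, 0.291, -0.153, 1.127, 0, 1.431], TCP at [169.031, -497.043, 231.305] pointing down, gripper open.
Joint ranges: [-2.52, 2.52], [-0.91, 1.74], [-1.3, 1.37], [-1.96, 2.02], [-1.52, 1.47], [-3.14, 3.14]. Speed limits (rad/s): [2.22, 2.22, 2.79, 3.14, 3.14, 3.14].

### API

Orientations are given as a unit quaternion [x, y, z, w].
In Python, from bench import manip gives the robot as it stands. The module is installed in compiled form; this text tells all that it offers.
- The arm moves only by the tool jog_arm, never from a script. Its argument "targets" is a list of rows, each a list of 3 entries, a list of its own where there are three numbers: the opening, from -1 (shut) to 1 (fully open), then the shift along the tool's x, y, z as a fraction of full scale, then the turn about the tool's z as a fraction of full scale. A call has 1 to 5 rows; each row shifts and turns the commanded pose from where the row before left it, along the tool's axes as they then stand; what a row does not reach is not made up. Full scale, the value 1, is 400 mm for a shift and 90 degrees for a turn. A row lasts 1/12 s, in which the tool goes at most 41.7 mm and 7.16 degrees, less where a joint would pass 70% of its speed; a pose out of reach is approached as far as the arm can. A call with a number of a shift or a turn outside -1 to 1 is refused whole. A call with a gripper value outside its range is refused whole. The fingers move at their own pace and stop on an object; "grip_force" is the grip in N (left out, the last holds). Time passes only in rows, so rows that do not move let the fingers close. It gives the time, the measured TCP pose, the force, the opening and the grip force at its end, in the units of the state.
- manip.sense(): the state, without advancing time (a new reading comes with each control period).
- manip.capture(name): name is "side" or "top"; returns (picture, depth): 420x560x3 uint8, red, green, blue; 420x560 float32, mm along the optical axis (not along the pixel's ray), 0 where there is no reading.
- manip.camera_model(name): a dict with "fx", "fy", "cx", "cy" (pixels), "R" (3x3) and "t" (3): a world point X has camera coordinates R X + t. Camera axes: x right, y down, z forward; pixel columns grow to the right and rows downward; lengths in mm; the calibration is good to about 2 mm. A picture is of the moment at which its call begins. camera_model takes no time and is no camera call.
- manip.close_job(): hands the job in; it is judged then, once.
The state is a dict: "time": time; "joint_pos": joint angles; "joint_vel": joint speeds; "effort": joint torques, N m; "ee_pos": TCP position; "tcp_rot": TCP orientation; "wrist_force": force on the tool from outside, world axes, zero at the start; "ft_torque": the same for the moment, N m; "gripper_width": finger opening in mm; "grasp_force": force on a finger pad.
Only numpy, scipy, OpenCV 4.12 (cv2) and the standard library are available. Lean on these libraries where they do the work, as an engineer would, in place of code of your own. Each camera call takes 0.05 s, during which the arm holds its last target. There are 200 camera calls.

## Working session

There is one attempt and no reset: what is moved stays moved. The work goes in short steps, Python scripts to look and compute and a tool call to move; the robot and the scene stay as the last step left them, time stands still between calls to the robot, and variables do not carry over. Pictures are saved under pics/ and viewed, at most 14 in all, crops included, and the job is handed in when it is done.

Besides the shell and the picture viewer there is one more tool, called after "Emit:" in YAML: its name, and indented under it one key for each argument. jog_arm: Moves the arm, as the interface text tells. Shift numbers are shares of 400 mm and turn numbers shares of 90 degrees, none past 1 either way. Its arguments: {"type":"object","properties":{"targets":{"type":"array"},"grip_force":{"type":"number"}},"required":["targets"]}

```bash
mkdir -p pics
cat > h.py <<'E'
import numpy as np, cv2
from bench import manip
def cap(n):
    p,d=manip.capture(n); return p,d,manip.camera_model(n)
def world(d,m):
    v,u=np.mgrid[:420,:560]
    c=np.stack([(u-m['cx'])/m['fx']*d,(v-m['cy'])/m['fy']*d,d],-1)
    return (c-np.array(m['t']))@np.array(m['R'])   # R^T (c-t)
E
python3 - <<'E'
from h import *
s=manip.sense(); print(s)
for n in('top','side'):
    p,d,m=cap(n); np.savez('pics/'+n,p=p,d=d); cv2.imwrite(f'pics/{n}0.png',p[...,::-1]); print(n,m['R'],m['t'],m['fx'])
E
```

```text
{'time': 0.0, 'joint_pos': array([-1.38227906e+00,  2.91308980e-01, -1.54098269e-01,  1.12672580e+00,
       -7.03224971e-06,  1.43150839e+00]), 'joint_vel': array([-0.00060246,  0.00021004, -0.0001387 , -0.00122749, -0.00149217,
        0.00109999]), 'effort': array([-3.41300265e-04, -5.37145436e+01,  3.31367862e+01,  1.60299323e-02,
       -1.76457329e-04, -1.17756096e-05]), 'ee_pos': array([ 168.95679658, -496.60825688,  230.72788045]), 'tcp_rot': array([ 9.86597790e-01,  1.63169707e-01, -1.99648676e-05, -6.68071503e-04]), 'wrist_force': array([ 0.07923035, -0.28078023,  0.52055369]), 'ft_torque': array([-0.00754499, -0.02816948, -0.03962462]), 'grasp_force': 0.0, 'gripper_width': 85.2058367681904}
top [[ 0.01002102 -0.99980172  0.01720732]
 [-0.98640763 -0.01270631 -0.16382471]
 [ 0.16401087 -0.01533174 -0.98633938]] [-15.66026365 571.57003519 959.87974998] 482.70072134807015
side [[-0.82077348 -0.57117678 -0.00937989]
 [-0.32782104  0.48439453 -0.81110746]
 [ 0.46782931 -0.66266056 -0.58482195]] [490.84163976 216.80015262 624.16093067] 387.05331354618704
```

View pics/top0.png

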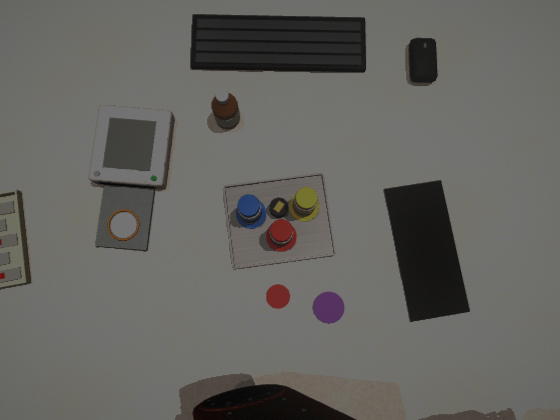

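View pics/side0.png

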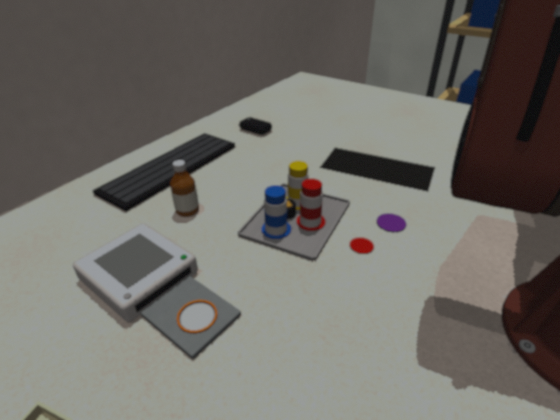

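The top view shows blue (249,211), yellow (305,203) and red (281,235) jars round the puck (278,208), with the ring at (123,225), the mat at (427,250) and the bottle at (226,108). There are three red-disc candidates: under the red jar in the tray (281,238), a small red one on the bench (278,296) and a purple one (328,307). The one in the tray fits, as it is the larger red. I'll measure and confirm it in a crop.

Run:
```python
from h import *
P=np.load('pics/top.npz');p=P['p'];d=P['d'];m=manip.camera_model('top');W=world(d,m)
hsv=cv2.cvtColor(p,cv2.COLOR_RGB2HSV);H,S,V=[hsv[...,i].astype(int) for i in range(3)]
Z=W[...,2];ok=d>0
v,u=np.mgrid[:420,:560]
def rep(n,k):
    k=k&ok; q=W[k]
    c,r=cv2.minEnclosingCircle(np.float32(q[:,:2])); print(n,k.sum(),'mean',q.mean(0).round(1),'circ',np.round(c,1),round(r,1), 'zmed',np.median(q[:,2]).round(1))
tray=(u>220)&(u<335)&(v>170)&(v<270)
for n,k in dict(blue=(H>100)&(H<130),yellow=(H>22)&(H<35),red=(H<8)|(H>172)).items():
    k=k&(S>120)&(V>60)
    rep('cap '+n,k&tray&(Z>98)&(Z<118)); rep('disc '+n,k&tray&(Z<15))
    if n=='red': rep('small red',k&(v>280)&(v<312)&(u>260)&(u<295))
rep('purple',(H>130)&(H<165)&(S>100)&(v>280)&(v<330)&(u>300)&(u<350))
rep('caps-z',tray&(Z>100))
rep('puck top',tray&(abs(Z-34)<4)&(u>265)&(u<290)&(v>196)&(v<220))
rep('ring',(H>5)&(H<20)&(S>120)&(u>100)&(u<150)&(v>200)&(v<250))
rep('bottle',(u>205)&(u<245)&(v>85)&(v<135)&(Z>40))
k=(V<60)&(u>380)&(u<475)&(v>175)&(v<325)&ok
rep('mat',k); r=cv2.minAreaRect(np.float32(W[k][:,:2])); print(r,cv2.boxPoints(r).round(0).tolist())
for uu,vv in((123,225),(130,145),(145,200),(400,100),(110,240)): print(uu,vv,W[vv,uu].round(1))
k=(u>85)&(u<180)&(v>100)&(v<190)&(Z>38)&ok; r=cv2.minAreaRect(np.float32(W[k][:,:2]));print('housing',r)
cv2.imwrite('pics/crop.png',cv2.resize(cv2.convertScaleAbs(p[170:325,215:350,::-1],alpha=1.4),None,fx=3.8,fy=3.8,interpolation=cv2.INTER_CUBIC))
```

```text
cap blue 359 mean [570.3  55.8 106.5] circ [570.7  55.9] 21.4 zmed 106.4
disc blue 187 mean [557.4  48.8   6.3] circ [569.8  55. ] 32.0 zmed 6.3
cap yellow 363 mean [587.2 -57.8 106.5] circ [587.7 -57.8] 21.6 zmed 106.4
disc yellow 120 mean [572.2 -73.    6.7] circ [586.4 -59.5] 32.3 zmed 6.6
cap red 380 mean [522.   -8.8 106.5] circ [522.1  -8.9] 21.6 zmed 106.5
disc red 213 mean [508.5 -12.9   6.4] circ [521.1 -10.6] 32.5 zmed 6.3
small red 439 mean [393.7  -5.2   2. ] circ [393.8  -5.1] 25.1 zmed 2.0
purple 731 mean [ 371.7 -112.7    2.8] circ [ 371.9 -112.8] 32.1 zmed 2.8
caps-z 1151 mean [559.5  -3.3 106.4] circ [578.8  -0.6] 78.9 zmed 106.3
puck top 263 mean [580.8  -3.9  33.6] circ [581.2  -3.8] 19.7 zmed 33.5
ring 190 mean [541.  327.5  14.7] circ [541.2 326. ] 34.5 zmed 14.9
bottle 728 mean [777.5 109.5  91.4] circ [786.7 112.2] 28.1 zmed 89.5
mat 7962 mean [ 493.9 -324.3    2.6] circ [ 497.1 -324.1] 157.6 zmed 2.6
((497.2484436035156, -324.80999755859375), (290.3013000488281, 132.975341796875), 9.823277473449707) [[343.0, -284.0], [366.0, -415.0], [652.0, -366.0], [629.0, -235.0]]
123 225 [539.8 327.   12.1]
130 145 [706.6 312.2  46.9]
145 200 [594.7 283.2  12.4]
400 100 [ 837.  -279.9   -1.2]
110 240 [507.6 353.1  10.1]
housing ((709.584228515625, 314.1328430175781), (159.76657104492188, 169.84010314941406), 85.7657699584961)
```

View pics/crop.png

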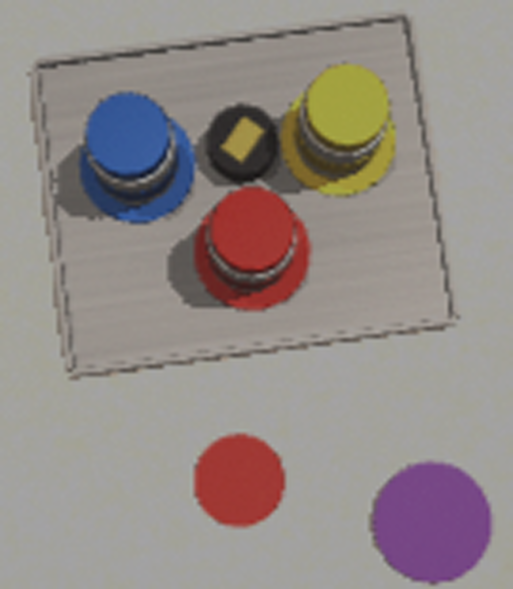

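The crop confirms it: the larger red disc is under the red jar in the tray, and the bench ones are a smaller red disc and a purple one. First I turn the tool to align with the world axes, then approach red.

Emit:
jog_arm:
  targets:
    - [1,[0,0,0],0.07]
    - [1,[0,0,0],0.07]
    - [1,[0,0,0],0.069]
    - [1,[0.06,-0.08,0],0]
    - [1,[0.06,-0.08,0],0]
  grip_force: 50

```text
time: 0.52
ee_pos: [216.7, -433.0, 230.6]
tcp_rot: [1.0, -0.002, -0.0, -0.0]
wrist_force: [1.6, -0.1, 0.0]
gripper_width: 85.3
grasp_force: 0.0
```

Emit:
jog_arm:
  targets:
    - [1,[0.06,-0.08,0],0]
    - [1,[0.06,-0.08,0],0]
    - [1,[0.06,-0.08,0],0]
    - [1,[0,0,0],0]
    - [1,[0,0,0],0]

```text
time: 0.93
ee_pos: [290.1, -335.4, 231.3]
tcp_rot: [1.0, 0.002, -0.0, -0.0]
wrist_force: [-1.1, -0.9, -0.0]
gripper_width: 85.4
grasp_force: 0.0
```

Emit:
jog_arm:
  targets:
    - [1,[0.058,-0.082,0],0]
    - [1,[0.058,-0.082,0],0]
    - [1,[0.058,-0.082,0],0]
    - [1,[0.058,-0.082,0],0]
    - [1,[0.058,-0.082,0],0]

```text
time: 1.35
ee_pos: [405.8, -172.7, 231.3]
tcp_rot: [1.0, -0.001, 0.0, 0.0]
wrist_force: [1.8, -0.6, 1.0]
gripper_width: 85.5
grasp_force: 0.0
```

Emit:
jog_arm:
  targets:
    - [1,[0.058,-0.082,0],0]
    - [1,[0.058,-0.082,0],0]
    - [1,[0.058,-0.08,0],0]
    - [1,[0.058,-0.08,0],0]
    - [1,[0,0,0],0]

```text
time: 1.77
ee_pos: [501.3, -40.0, 230.9]
tcp_rot: [1.0, 0.001, 0.001, -0.001]
wrist_force: [-2.1, -0.4, 0.0]
gripper_width: 85.6
grasp_force: 0.0
```

Emit:
jog_arm:
  targets:
    - [1,[0,0,0.05],0]
    - [1,[0,0,0],0]
    - [1,[0,0,0],0]
    - [1,[0,0,0],0]

```text
time: 2.1
ee_pos: [498.0, -44.6, 211.6]
tcp_rot: [1.0, -0.001, -0.0, 0.0]
wrist_force: [-0.6, 0.2, 0.5]
gripper_width: 85.4
grasp_force: 0.0
```

Emit:
jog_arm:
  targets:
    - [1,[0.06,-0.089,0],0]
    - [1,[0,0,0.09],0]
    - [1,[0,0,0.09],0]
    - [1,[0,0,0.04],0]
    - [1,[0,0,0],0]

```text
time: 2.52
ee_pos: [519.2, -9.4, 120.6]
tcp_rot: [1.0, -0.001, -0.003, -0.0]
wrist_force: [-0.8, 0.7, -0.9]
gripper_width: 85.7
grasp_force: 0.0
```

Emit:
jog_arm:
  targets:
    - [1,[0,0,0],0]
    - [1,[0,0,0],0]

```text
time: 2.68
ee_pos: [522.6, -9.8, 125.1]
tcp_rot: [1.0, -0.001, 0.001, 0.0]
wrist_force: [0.1, -0.2, 0.5]
gripper_width: 85.3
grasp_force: 0.0
```

Emit:
jog_arm:
  targets:
    - [1,[0,0,0.07],0]
    - [1,[0,0,0.07],0]
    - [1,[0,0,0.04],0]
    - [1,[0,0,0.02],0]
    - [1,[0,0,0],0]

```text
time: 3.1
ee_pos: [521.5, -9.4, 43.3]
tcp_rot: [1.0, -0.0, -0.0, -0.0]
wrist_force: [-0.9, 0.1, -0.7]
gripper_width: 85.5
grasp_force: 0.0
```

Emit:
jog_arm:
  targets:
    - [-1,[0,0,0],0]
    - [-1,[0,0,0],0]
    - [-1,[0,0,0],0]
    - [-1,[0,0,0],0]
    - [-1,[0,0,0],0]

```text
time: 3.52
ee_pos: [522.7, -9.2, 45.0]
tcp_rot: [1.0, -0.0, 0.001, 0.0]
wrist_force: [-1.5, 0.5, 10.2]
gripper_width: 47.2
grasp_force: 47.8
```

Emit:
jog_arm:
  targets:
    - [-1,[0,0,0],0]
    - [-1,[0,0,0],0]
    - [-1,[0,0,0],0]
    - [-1,[0,0,0],0]
    - [-1,[0,0,0],0]

```text
time: 3.93
ee_pos: [522.7, -9.2, 45.0]
tcp_rot: [1.0, -0.0, 0.001, 0.0]
wrist_force: [-1.2, 0.6, 9.9]
gripper_width: 46.8
grasp_force: 47.8
```

Emit:
jog_arm:
  targets:
    - [-1,[0,0,-0.03],0]
    - [-1,[0,0,-0.07],0]
    - [-1,[0,0,-0.09],0]
    - [-1,[0,0,-0.07],0]
    - [-1,[0,0,-0.03],0]

```text
time: 4.35
ee_pos: [523.3, -9.3, 163.8]
tcp_rot: [1.0, -0.0, 0.003, 0.0]
wrist_force: [1.8, 1.3, -2.0]
gripper_width: 47.1
grasp_force: 48.9
```

Emit:
jog_arm:
  targets:
    - [-1,[0,0.03,0],0]
    - [-1,[0,0.06,0],0]
    - [-1,[-0.02,0.08,0],0]
    - [-1,[-0.03,0.09,0],0]
    - [-1,[-0.03,0.09,0],0]

```text
time: 4.77
ee_pos: [488.3, -150.5, 158.7]
tcp_rot: [1.0, 0.0, -0.0, -0.0]
wrist_force: [1.6, -0.9, -2.1]
gripper_width: 46.7
grasp_force: 49.0
```

Emit:
jog_arm:
  targets:
    - [-1,[-0.03,0.09,0],0]
    - [-1,[-0.03,0.09,0],0]
    - [-1,[-0.03,0.09,0],0]
    - [-1,[-0.03,0.08,0],0]
    - [-1,[-0.03,0.06,0],0]

```text
time: 5.18
ee_pos: [427.7, -316.0, 158.7]
tcp_rot: [1.0, -0.001, -0.0, 0.0]
wrist_force: [-0.0, -0.6, -3.0]
gripper_width: 46.9
grasp_force: 49.0
```

Emit:
jog_arm:
  targets:
    - [-1,[-0.02,0.04,0],0]
    - [-1,[-0.01,0.02,0],0]
    - [-1,[0,0,0],0]
    - [-1,[0,0,0],0]
    - [-1,[0,0,0],0]

```text
time: 5.6
ee_pos: [417.4, -335.9, 159.1]
tcp_rot: [1.0, 0.0, -0.0, -0.0]
wrist_force: [-0.6, 0.4, -2.6]
gripper_width: 47.0
grasp_force: 49.0
```

Emit:
jog_arm:
  targets:
    - [-1,[0,0,0.04],0]
    - [-1,[0,0,0.08],0]
    - [-1,[0,0,0.08],0]
    - [-1,[0,0,0.05],0]
    - [-1,[0,0,0.02],0]

```text
time: 6.02
ee_pos: [416.4, -334.2, 48.5]
tcp_rot: [1.0, 0.001, -0.002, -0.002]
wrist_force: [-0.4, 0.0, -2.2]
gripper_width: 47.0
grasp_force: 49.0
```

Emit:
jog_arm:
  targets:
    - [-1,[0,0,0.01],0]
    - [-1,[0,0,0.01],0]
    - [-1,[0,0,0],0]
    - [-1,[0,0,0],0]
    - [-1,[0,0,0],0]

```text
time: 6.43
ee_pos: [417.9, -337.6, 44.4]
tcp_rot: [1.0, -0.0, 0.001, 0.001]
wrist_force: [0.5, 1.4, -2.0]
gripper_width: 46.6
grasp_force: 49.0
```

Emit:
jog_arm:
  targets:
    - [-1,[0,0,0.005],0]
    - [-1,[0,0,0],0]
    - [-1,[0,0,0],0]

```text
time: 6.68
ee_pos: [417.2, -337.1, 41.5]
tcp_rot: [1.0, -0.0, 0.0, 0.0]
wrist_force: [-0.1, -0.4, -1.8]
gripper_width: 47.0
grasp_force: 49.0
```

Emit:
jog_arm:
  targets:
    - [-1,[0,0,0.004],0]
    - [-1,[0,0,0],0]
    - [-1,[0,0,0],0]

```text
time: 6.93
ee_pos: [417.4, -337.2, 41.0]
tcp_rot: [1.0, -0.0, 0.0, 0.0]
wrist_force: [-3.2, 4.0, 15.5]
gripper_width: 47.0
grasp_force: 50.7
```

Emit:
jog_arm:
  targets:
    - [1,[0,0,0],0]
    - [1,[0,0,0],0]
    - [1,[0,0,0],0]
    - [1,[0,0,0],0]
    - [1,[0,0,0],0]

```text
time: 7.35
ee_pos: [417.2, -337.0, 39.6]
tcp_rot: [1.0, -0.0, -0.0, -0.0]
wrist_force: [0.4, 0.2, 0.7]
gripper_width: 85.0
grasp_force: 0.0
```

Emit:
jog_arm:
  targets:
    - [1,[0,0,-0.02],0]
    - [1,[0,0,-0.06],0]
    - [1,[0,0,-0.1],0]
    - [1,[0,0,-0.08],0]
    - [1,[0,0,-0.03],0]

```text
time: 7.77
ee_pos: [418.7, -338.5, 160.8]
tcp_rot: [1.0, -0.0, 0.002, 0.002]
wrist_force: [0.7, -0.6, -0.3]
gripper_width: 85.5
grasp_force: 0.0
```

Emit:
jog_arm:
  targets:
    - [1,[0.02,-0.04,0],0]
    - [1,[0.05,-0.08,0],0]
    - [1,[0.05,-0.08,0],0]
    - [1,[0.05,-0.08,0],0]
    - [1,[0.05,-0.08,0],0]

```text
time: 8.18
ee_pos: [505.9, -191.7, 156.4]
tcp_rot: [1.0, -0.001, 0.0, 0.0]
wrist_force: [0.7, -1.2, -0.8]
gripper_width: 85.6
grasp_force: 0.0
```

Emit:
jog_arm:
  targets:
    - [1,[0.05,-0.08,0],0]
    - [1,[0.05,-0.08,0],0]
    - [1,[0.05,-0.08,0],0]
    - [1,[0.03,-0.06,0],0]
    - [1,[0.02,-0.03,0],0]

```text
time: 8.6
ee_pos: [586.4, -58.0, 156.2]
tcp_rot: [1.0, 0.001, 0.0, -0.0]
wrist_force: [-0.7, -0.8, 0.4]
gripper_width: 85.4
grasp_force: 0.0
```

Emit:
jog_arm:
  targets:
    - [1,[0,0,0],0]
    - [1,[0,0,0],0]
    - [1,[0,0,0],0]

```text
time: 8.85
ee_pos: [584.8, -62.1, 155.8]
tcp_rot: [1.0, -0.001, -0.0, 0.0]
wrist_force: [0.0, -0.5, 0.2]
gripper_width: 85.8
grasp_force: 0.0
```

Run:
```python
from h import *
p,d,m=cap('side'); cv2.imwrite('pics/side1.png',p[...,::-1])
```

```text
(no output)
```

View pics/side1.png

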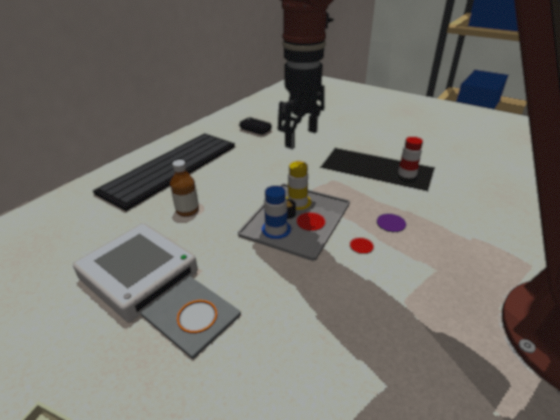

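The red jar stands on the mat at (411,158), and the gripper is over yellow. Next: align, descend and grip yellow.

Emit:
jog_arm:
  targets:
    - [1,[0.006,-0.01,0.03],0]
    - [1,[0,0,0.07],0]
    - [1,[0,0,0.08],0]
    - [1,[0,0,0.06],0]
    - [1,[0,0,0.027],0]

```text
time: 9.32
ee_pos: [585.2, -58.0, 46.0]
tcp_rot: [1.0, -0.001, -0.002, -0.0]
wrist_force: [-1.6, 0.5, -0.1]
gripper_width: 85.5
grasp_force: 0.0
```

Emit:
jog_arm:
  targets:
    - [1,[0,0,0.01],0]
    - [1,[0,0,0],0]
    - [1,[0,0,0],0]

```text
time: 9.57
ee_pos: [588.6, -57.8, 46.2]
tcp_rot: [1.0, -0.001, 0.001, 0.0]
wrist_force: [0.5, 0.1, 0.0]
gripper_width: 85.0
grasp_force: 0.0
```

Emit:
jog_arm:
  targets:
    - [-1,[0,0,0],0]
    - [-1,[0,0,0],0]
    - [-1,[0,0,0],0]
    - [-1,[0,0,0],0]
    - [-1,[0,0,0],0]

```text
time: 9.98
ee_pos: [588.4, -57.2, 46.0]
tcp_rot: [1.0, -0.0, 0.001, 0.0]
wrist_force: [-1.2, -0.6, 6.4]
gripper_width: 47.1
grasp_force: 50.2
```

Emit:
jog_arm:
  targets:
    - [-1,[0,0,-0.03],0]
    - [-1,[0,0,-0.07],0]
    - [-1,[0,0,-0.09],0]
    - [-1,[0,0,-0.07],0]
    - [-1,[0,0,-0.03],0]

```text
time: 10.4
ee_pos: [589.4, -57.4, 165.2]
tcp_rot: [1.0, -0.0, 0.003, 0.001]
wrist_force: [1.1, -0.4, -2.4]
gripper_width: 47.2
grasp_force: 51.5
```

Emit:
jog_arm:
  targets:
    - [-1,[-0.01,0.03,0],0]
    - [-1,[-0.01,0.06,0],0]
    - [-1,[0,0.09,0],0]
    - [-1,[0,0.09,0],0]
    - [-1,[0,0.09,0],0]

```text
time: 10.82
ee_pos: [578.5, -202.7, 159.9]
tcp_rot: [1.0, 0.0, -0.001, -0.0]
wrist_force: [0.5, -0.2, -2.1]
gripper_width: 46.6
grasp_force: 51.5
```

Emit:
jog_arm:
  targets:
    - [-1,[0,0.09,0],0]
    - [-1,[0,0.08,0],0]
    - [-1,[0,0.06,0],0]
    - [-1,[0,0.03,0],0]
    - [-1,[0,0.01,0],0]

```text
time: 11.23
ee_pos: [578.5, -311.3, 159.6]
tcp_rot: [1.0, -0.001, -0.001, -0.0]
wrist_force: [0.8, 0.3, -1.8]
gripper_width: 46.7
grasp_force: 51.6
```

Emit:
jog_arm:
  targets:
    - [-1,[0,0,0],0]
    - [-1,[0,0,0],0]
    - [-1,[0,0,0],0]

```text
time: 11.48
ee_pos: [579.6, -307.5, 160.8]
tcp_rot: [1.0, 0.0, -0.0, -0.0]
wrist_force: [0.4, -0.6, -1.5]
gripper_width: 46.8
grasp_force: 51.6
```

Emit:
jog_arm:
  targets:
    - [-1,[0,0,0.04],0]
    - [-1,[0,0,0.08],0]
    - [-1,[0,0,0.08],0]
    - [-1,[0,0,0.05],0]
    - [-1,[0,0,0.03],0]

```text
time: 11.9
ee_pos: [578.4, -306.7, 46.3]
tcp_rot: [1.0, 0.001, -0.002, -0.001]
wrist_force: [-0.4, 1.0, -1.5]
gripper_width: 47.1
grasp_force: 51.6
```

Emit:
jog_arm:
  targets:
    - [-1,[0,0,0.01],0]
    - [-1,[0,0,0.003],0]
    - [-1,[0,0,0],0]
    - [-1,[0,0,0],0]
    - [-1,[0,0,0],0]

```text
time: 12.32
ee_pos: [580.5, -309.6, 45.2]
tcp_rot: [1.0, -0.0, 0.001, 0.001]
wrist_force: [-1.5, 0.2, -1.4]
gripper_width: 47.2
grasp_force: 51.6
```

Emit:
jog_arm:
  targets:
    - [-1,[0,0,0.003],0]
    - [-1,[0,0,0],0]
    - [-1,[0,0,0],0]

```text
time: 12.57
ee_pos: [579.7, -309.2, 42.8]
tcp_rot: [1.0, -0.0, 0.0, 0.0]
wrist_force: [-0.5, -0.2, -2.2]
gripper_width: 46.7
grasp_force: 51.6
```

Emit:
jog_arm:
  targets:
    - [-1,[0,0,0.003],0]
    - [-1,[0,0,0],0]
    - [-1,[0,0,0],0]

```text
time: 12.82
ee_pos: [579.9, -309.3, 42.1]
tcp_rot: [1.0, -0.0, 0.0, 0.0]
wrist_force: [-2.4, 1.6, 4.5]
gripper_width: 46.9
grasp_force: 52.2
```

Emit:
jog_arm:
  targets:
    - [1,[0,0,0],0]
    - [1,[0,0,0],0]
    - [1,[0,0,0],0]
    - [1,[0,0,0],0]
    - [1,[0,0,0],0]

```text
time: 13.23
ee_pos: [579.6, -309.1, 41.2]
tcp_rot: [1.0, -0.0, -0.0, -0.0]
wrist_force: [0.3, -0.1, 0.6]
gripper_width: 85.6
grasp_force: 0.0
```

Emit:
jog_arm:
  targets:
    - [1,[0,0,-0.02],0]
    - [1,[0,0,-0.06],0]
    - [1,[0,0,-0.1],0]
    - [1,[0,0,-0.08],0]
    - [1,[0,0,-0.03],0]

```text
time: 13.65
ee_pos: [581.5, -310.3, 163.2]
tcp_rot: [1.0, -0.0, 0.003, 0.002]
wrist_force: [0.2, -0.2, 0.3]
gripper_width: 85.2
grasp_force: 0.0
```

Emit:
jog_arm:
  targets:
    - [1,[-0.01,-0.04,0],0]
    - [1,[-0.01,-0.08,0],0]
    - [1,[0,-0.1,0],0]
    - [1,[0,-0.1,0],0]
    - [1,[0,-0.1,0],0]

```text
time: 14.07
ee_pos: [571.4, -139.7, 158.0]
tcp_rot: [1.0, -0.001, 0.0, 0.0]
wrist_force: [0.5, -0.1, -0.7]
gripper_width: 85.2
grasp_force: 0.0
```

Emit:
jog_arm:
  targets:
    - [1,[0,-0.1,0],0]
    - [1,[0,-0.1,0],0]
    - [1,[0,-0.1,0],0]
    - [1,[0,-0.09,0],0]
    - [1,[0,-0.06,0],0]

```text
time: 14.48
ee_pos: [571.4, 42.1, 158.1]
tcp_rot: [1.0, 0.001, 0.0, -0.0]
wrist_force: [0.5, 0.1, -0.7]
gripper_width: 85.5
grasp_force: 0.0
```

Emit:
jog_arm:
  targets:
    - [1,[0,-0.03,0],0]
    - [1,[0,-0.01,0],0]
    - [1,[0,0,0],0]
    - [1,[0,0,0],0]

```text
time: 14.82
ee_pos: [572.0, 53.8, 157.5]
tcp_rot: [1.0, -0.001, 0.0, 0.0]
wrist_force: [-0.1, -0.0, 0.5]
gripper_width: 85.5
grasp_force: 0.0
```

Emit:
jog_arm:
  targets:
    - [1,[-0.004,-0.005,0.03],0]
    - [1,[0,0,0.07],0]
    - [1,[0,0,0.08],0]
    - [1,[0,0,0.06],0]
    - [1,[0,0,0.03],0]

```text
time: 15.23
ee_pos: [568.5, 55.0, 46.3]
tcp_rot: [1.0, -0.001, -0.002, 0.0]
wrist_force: [-0.5, -0.4, 0.3]
gripper_width: 85.5
grasp_force: 0.0
```

Emit:
jog_arm:
  targets:
    - [1,[0,0,0.01],0]
    - [1,[0,0,0],0]
    - [1,[0,0,0],0]

```text
time: 15.48
ee_pos: [570.9, 55.9, 46.0]
tcp_rot: [1.0, -0.001, 0.0, 0.0]
wrist_force: [-0.2, 0.0, 0.9]
gripper_width: 85.4
grasp_force: 0.0
```

Emit:
jog_arm:
  targets:
    - [-1,[0,0,0],0]
    - [-1,[0,0,0],0]
    - [-1,[0,0,0],0]
    - [-1,[0,0,0],0]
    - [-1,[0,0,0],0]

```text
time: 15.9
ee_pos: [570.8, 56.8, 46.4]
tcp_rot: [1.0, -0.0, 0.001, 0.0]
wrist_force: [-2.3, -0.8, 6.6]
gripper_width: 46.8
grasp_force: 49.7
```

Emit:
jog_arm:
  targets:
    - [-1,[0,0,-0.03],0]
    - [-1,[0,0,-0.07],0]
    - [-1,[0,0,-0.09],0]
    - [-1,[0,0,-0.07],0]
    - [-1,[0,0,-0.03],0]

```text
time: 16.32
ee_pos: [571.9, 57.0, 165.6]
tcp_rot: [1.0, -0.0, 0.003, 0.0]
wrist_force: [1.4, 0.0, -1.0]
gripper_width: 47.0
grasp_force: 51.0
```

Emit:
jog_arm:
  targets:
    - [-1,[-0.01,0.03,0],0]
    - [-1,[-0.02,0.06,0],0]
    - [-1,[-0.02,0.09,0],0]
    - [-1,[-0.02,0.09,0],0]
    - [-1,[-0.02,0.09,0],0]

```text
time: 16.73
ee_pos: [532.5, -88.5, 160.4]
tcp_rot: [1.0, 0.0, -0.001, -0.0]
wrist_force: [1.4, 0.2, -0.8]
gripper_width: 47.0
grasp_force: 51.1
```

Emit:
jog_arm:
  targets:
    - [-1,[-0.02,0.09,0],0]
    - [-1,[-0.02,0.09,0],0]
    - [-1,[-0.02,0.09,0],0]
    - [-1,[-0.01,0.09,0],0]
    - [-1,[-0.01,0.09,0],0]

```text
time: 17.15
ee_pos: [500.2, -268.8, 160.4]
tcp_rot: [1.0, -0.0, -0.001, -0.0]
wrist_force: [1.6, -0.3, -1.1]
gripper_width: 47.2
grasp_force: 51.1
```

Emit:
jog_arm:
  targets:
    - [-1,[-0.01,0.07,0],0]
    - [-1,[0,0.05,0],0]
    - [-1,[0,0.02,0],0]
    - [-1,[0,0,0],0]
    - [-1,[0,0,0],0]

```text
time: 17.57
ee_pos: [497.3, -322.4, 160.5]
tcp_rot: [1.0, -0.0, -0.001, -0.001]
wrist_force: [-1.0, 1.1, -1.9]
gripper_width: 46.9
grasp_force: 51.1
```

Emit:
jog_arm:
  targets:
    - [-1,[0,0,0],0]
    - [-1,[0,0,0],0]

```text
time: 17.73
ee_pos: [498.1, -321.7, 161.2]
tcp_rot: [1.0, 0.0, -0.0, -0.0]
wrist_force: [0.5, -0.6, -1.5]
gripper_width: 46.9
grasp_force: 51.1
```

Emit:
jog_arm:
  targets:
    - [-1,[0,0,0.04],0]
    - [-1,[0,0,0.08],0]
    - [-1,[0,0,0.08],0]
    - [-1,[0,0,0.05],0]
    - [-1,[0,0,0.03],0]

```text
time: 18.15
ee_pos: [496.9, -320.7, 46.7]
tcp_rot: [1.0, 0.001, -0.001, -0.001]
wrist_force: [0.3, 0.3, -1.3]
gripper_width: 47.4
grasp_force: 51.1
```

Emit:
jog_arm:
  targets:
    - [-1,[0,0,0.01],0]
    - [-1,[0,0,0.005],0]
    - [-1,[0,0,0],0]
    - [-1,[0,0,0],0]
    - [-1,[0,0,0],0]

```text
time: 18.57
ee_pos: [498.7, -323.4, 44.5]
tcp_rot: [1.0, -0.0, 0.001, 0.001]
wrist_force: [0.0, -0.0, -1.4]
gripper_width: 47.2
grasp_force: 51.1
```

Emit:
jog_arm:
  targets:
    - [-1,[0,0,0.003],0]
    - [-1,[0,0,0],0]
    - [-1,[0,0,0],0]

```text
time: 18.82
ee_pos: [498.2, -323.3, 42.5]
tcp_rot: [1.0, -0.0, 0.0, 0.0]
wrist_force: [0.4, 0.3, 0.6]
gripper_width: 47.3
grasp_force: 51.1
```

Emit:
jog_arm:
  targets:
    - [1,[0,0,0],0]
    - [1,[0,0,0],0]
    - [1,[0,0,0],0]
    - [1,[0,0,0],0]
    - [1,[0,0,0],0]

```text
time: 19.23
ee_pos: [498.1, -323.1, 42.2]
tcp_rot: [1.0, -0.0, 0.0, 0.0]
wrist_force: [1.0, -0.9, 0.0]
gripper_width: 85.5
grasp_force: 0.0
```

Emit:
jog_arm:
  targets:
    - [1,[0,0,-0.02],0]
    - [1,[0,0,-0.06],0]
    - [1,[0,0,-0.1],0]
    - [1,[0,0,-0.08],0]
    - [1,[0,0,-0.03],0]

```text
time: 19.65
ee_pos: [499.7, -324.4, 163.6]
tcp_rot: [1.0, -0.0, 0.002, 0.002]
wrist_force: [0.7, -0.1, 0.1]
gripper_width: 85.5
grasp_force: 0.0
```

Emit:
jog_arm:
  targets:
    - [1,[0,-0.04,0],0]
    - [1,[0.01,-0.08,0],0]
    - [1,[0.03,-0.09,0],0]
    - [1,[0.03,-0.09,0],0]
    - [1,[0.03,-0.09,0],0]

```text
time: 20.07
ee_pos: [538.3, -165.8, 158.9]
tcp_rot: [1.0, -0.001, 0.0, 0.0]
wrist_force: [1.1, 0.2, 0.0]
gripper_width: 85.5
grasp_force: 0.0
```

Run:
```python
from h import *
p,d,m=cap('top'); cv2.imwrite('pics/top1.png',p[...,::-1]); W=world(d,m);Z=W[...,2]
hsv=cv2.cvtColor(p,cv2.COLOR_RGB2HSV);H,S,V=[hsv[...,i].astype(int) for i in range(3)]
v,u=np.mgrid[:420,:560]
k=(u>260)&(u<300)&(v>190)&(v<225)&(abs(Z-34)<5);q=W[k]
print('puck',k.sum(),[np.round(x,1) for x in cv2.minEnclosingCircle(np.float32(q[:,:2]))] if k.any() else '')
for n,k in dict(blue=(H>100)&(H<130),yellow=(H>22)&(H<35),red=(H<8)|(H>172)).items():
    k=k&(S>110)&(V>50)&(u>220)&(u<335)&(v>170)&(v<270)&(Z<15);q=W[k]
    print(n,k.sum(),q.mean(0).round(1),[np.round(x,1) for x in cv2.minEnclosingCircle(np.float32(q[:,:2]))])
```

```text
puck 263 [array([581.1,  -4. ]), np.float64(19.8)]
blue 695 [570.   55.2   6.5] [array([569.8,  55.6]), np.float64(32.8)]
yellow 693 [587.  -59.4   6.5] [array([587.1, -59.2]), np.float64(32.9)]
red 731 [521.2 -10.8   6.5] [array([521.6, -11. ]), np.float64(33.1)]
```

View pics/top1.png

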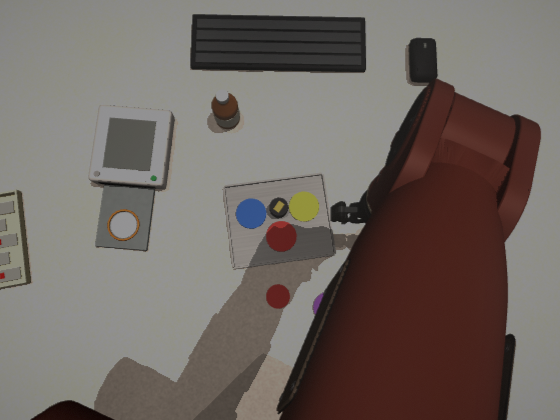

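Tray is clear: puck (278,208), discs blue (250,213), yellow (304,206), red (281,236), all bare. Now the puck.

Emit:
jog_arm:
  targets:
    - [1,[0.03,-0.09,0],0]
    - [1,[0.03,-0.09,0],0]
    - [1,[0.025,-0.09,0],0]
    - [1,[0.015,-0.07,0],0]
    - [1,[0.006,-0.045,0],0]

```text
time: 20.53
ee_pos: [581.2, -10.2, 158.8]
tcp_rot: [1.0, 0.001, 0.0, -0.0]
wrist_force: [-0.0, -1.0, -1.0]
gripper_width: 85.4
grasp_force: 0.0
```

Emit:
jog_arm:
  targets:
    - [1,[0,-0.02,0.02],0]
    - [1,[0,0,0.06],0]
    - [1,[0,0,0.07],0]
    - [1,[0,0,0.04],0]
    - [1,[0,0,0.015],0]

```text
time: 20.95
ee_pos: [578.4, -5.6, 73.4]
tcp_rot: [1.0, -0.001, -0.002, -0.0]
wrist_force: [-0.6, -0.4, -0.3]
gripper_width: 85.2
grasp_force: 0.0
```

Emit:
jog_arm:
  targets:
    - [1,[0,0,0],0]
    - [1,[0,0,0],0]
    - [1,[0,0,0],0]
    - [1,[0,0,0],0]

```text
time: 21.28
ee_pos: [581.5, -5.5, 77.4]
tcp_rot: [1.0, -0.0, 0.001, 0.0]
wrist_force: [-0.4, -0.7, -0.6]
gripper_width: 85.5
grasp_force: 0.0
```

Emit:
jog_arm:
  targets:
    - [1,[-0.001,-0.004,0.03],0]
    - [1,[0,0,0.06],0]
    - [1,[0,0,0.05],0]
    - [1,[0,0,0.02],0]
    - [1,[0,0,0.005],0]

```text
time: 21.7
ee_pos: [579.4, -3.4, 9.3]
tcp_rot: [1.0, -0.0, -0.001, -0.0]
wrist_force: [-0.3, 0.1, 0.5]
gripper_width: 85.6
grasp_force: 0.0
```

Emit:
jog_arm:
  targets:
    - [1,[0,0,0.005],0]
    - [1,[0,0,0.003],0]
    - [1,[0,0,0],0]
    - [1,[0,0,0],0]
    - [1,[0,0,0],0]

```text
time: 22.12
ee_pos: [580.7, -3.6, 7.6]
tcp_rot: [1.0, -0.0, 0.001, 0.0]
wrist_force: [-0.3, -0.2, 0.6]
gripper_width: 85.9
grasp_force: 0.0
```

Emit:
jog_arm:
  targets:
    - [-1,[0,0,0.001],0]
    - [-1,[0,0,0],0]
    - [-1,[0,0,0],0]
    - [-1,[0,0,0],0]
    - [-1,[0,0,0],0]

```text
time: 22.53
ee_pos: [580.3, -3.5, 6.9]
tcp_rot: [1.0, -0.0, 0.0, 0.0]
wrist_force: [-0.7, 0.6, 4.9]
gripper_width: 38.4
grasp_force: 50.2
```

Emit:
jog_arm:
  targets:
    - [-1,[0,0,0],0]
    - [-1,[0,0,0],0]

```text
time: 22.7
ee_pos: [580.3, -3.5, 6.8]
tcp_rot: [1.0, -0.0, 0.0, 0.0]
wrist_force: [-1.6, -0.1, 4.8]
gripper_width: 38.9
grasp_force: 50.2
```

Emit:
jog_arm:
  targets:
    - [-1,[0,0,-0.03],0]
    - [-1,[0,0,-0.06],0]
    - [-1,[0,0,-0.06],0]
    - [-1,[0,0,-0.03],0]
    - [-1,[-0.005,-0.03,0],0]

```text
time: 23.12
ee_pos: [580.5, 7.1, 81.2]
tcp_rot: [1.0, -0.001, 0.002, 0.001]
wrist_force: [1.1, 0.3, -0.4]
gripper_width: 38.6
grasp_force: 50.3
```

Emit:
jog_arm:
  targets:
    - [-1,[-0.01,-0.06,0],0]
    - [-1,[-0.01,-0.09,0],0]
    - [-1,[-0.01,-0.09,0],0]
    - [-1,[-0.01,-0.09,0],0]
    - [-1,[-0.01,-0.09,0],0]

```text
time: 23.53
ee_pos: [556.5, 130.4, 78.6]
tcp_rot: [0.999, 0.039, -0.002, -0.021]
wrist_force: [0.9, -0.4, -0.7]
gripper_width: 38.9
grasp_force: 50.4
```

Emit:
jog_arm:
  targets:
    - [-1,[-0.01,-0.09,0],0]
    - [-1,[-0.01,-0.09,0],0]
    - [-1,[-0.01,-0.08,0],0]
    - [-1,[-0.01,-0.06,0],0]
    - [-1,[-0.005,-0.04,0],0]

```text
time: 23.95
ee_pos: [531.0, 204.8, 88.8]
tcp_rot: [0.995, 0.091, -0.006, -0.049]
wrist_force: [-0.3, 0.8, -0.5]
gripper_width: 38.9
grasp_force: 50.3
```

Emit:
jog_arm:
  targets:
    - [-1,[0,-0.015,0],0]
    - [-1,[0,0,0],0]
    - [-1,[0,0,0],0]
    - [-1,[0,0,0],0]
    - [-1,[0,0,0],0]

```text
time: 24.37
ee_pos: [532.0, 205.9, 89.7]
tcp_rot: [0.995, 0.092, -0.005, -0.05]
wrist_force: [-0.5, -0.1, -1.3]
gripper_width: 38.8
grasp_force: 50.3
```

Run:
```python
from h import *
s=manip.sense(); print(s['joint_pos'].round(3),s['tcp_rot'].round(3),s['ee_pos'].round(1))
```

```text
[ 0.184  0.484 -0.261  0.826  0.1    3.141] [ 0.995  0.092 -0.005 -0.05 ] [532.  205.9  89.7]
```

Joint 6 has reached its range at yaw 0, so I turn back the other way.

Emit:
jog_arm:
  targets:
    - [-1,[0,0,0],-0.07]
    - [-1,[0,0,0],-0.07]
    - [-1,[0,0,0],-0.07]
    - [-1,[0,0,0],-0.07]
    - [-1,[0,0,0],0]

```text
time: 24.78
ee_pos: [531.9, 206.0, 89.7]
tcp_rot: [0.95, 0.309, 0.006, -0.05]
wrist_force: [0.7, -0.3, -0.2]
gripper_width: 38.5
grasp_force: 50.3
```

Emit:
jog_arm:
  targets:
    - [-1,[0,0,0],0]
    - [-1,[0,0,0],0]

```text
time: 24.95
ee_pos: [531.8, 206.3, 89.7]
tcp_rot: [0.951, 0.305, 0.006, -0.05]
wrist_force: [0.1, 0.7, -0.9]
gripper_width: 38.9
grasp_force: 50.3
```

Run:
```python
from h import *
from scipy.spatial.transform import Rotation as R
s=manip.sense(); print(s['joint_pos'].round(3),s['ee_pos'].round(1));print(R.from_quat(s['tcp_rot']).as_matrix().round(3))
```

```text
[ 0.184  0.484 -0.262  0.826  0.1    2.704] [531.8 206.3  89.7]
[[ 0.814  0.581 -0.02 ]
 [ 0.58  -0.809  0.098]
 [ 0.041 -0.091 -0.995]]
```

The tool kept a 5.7° sideways tilt (q5 = 0.1) from pushing against joint 6's upper stop. I can undo it at the lower stop, where the push acts the other way. Turning joint 6 there in place:

Emit:
jog_arm:
  targets:
    - [-1,[0,0,0],-0.079]
    - [-1,[0,0,0],-0.079]
    - [-1,[0,0,0],-0.079]
    - [-1,[0,0,0],-0.079]
    - [-1,[0,0,0],-0.079]

```text
time: 25.37
ee_pos: [531.7, 206.4, 89.7]
tcp_rot: [0.81, 0.584, 0.021, -0.046]
wrist_force: [-0.0, 0.1, -0.6]
gripper_width: 38.0
grasp_force: 50.3
```

Emit:
jog_arm:
  targets:
    - [-1,[0,0,0],-0.079]
    - [-1,[0,0,0],-0.079]
    - [-1,[0,0,0],-0.079]
    - [-1,[0,0,0],-0.079]
    - [-1,[0,0,0],-0.079]

```text
time: 25.78
ee_pos: [531.8, 206.4, 89.8]
tcp_rot: [0.593, 0.803, 0.034, -0.037]
wrist_force: [-0.2, -0.0, -0.2]
gripper_width: 38.8
grasp_force: 50.3
```

Emit:
jog_arm:
  targets:
    - [-1,[0,0,0],-0.079]
    - [-1,[0,0,0],-0.079]
    - [-1,[0,0,0],-0.079]
    - [-1,[0,0,0],-0.079]
    - [-1,[0,0,0],-0.079]

```text
time: 26.2
ee_pos: [531.8, 206.4, 89.8]
tcp_rot: [0.32, 0.946, 0.044, -0.025]
wrist_force: [0.6, 0.2, -1.1]
gripper_width: 38.5
grasp_force: 50.3
```

Emit:
jog_arm:
  targets:
    - [-1,[0,0,0],-0.079]
    - [-1,[0,0,0],-0.079]
    - [-1,[0,0,0],-0.079]
    - [-1,[0,0,0],-0.079]
    - [-1,[0,0,0],-0.079]

```text
time: 26.62
ee_pos: [531.8, 206.4, 89.8]
tcp_rot: [0.016, 0.999, 0.049, -0.011]
wrist_force: [-0.9, -0.6, -0.7]
gripper_width: 38.8
grasp_force: 50.2
```

Emit:
jog_arm:
  targets:
    - [-1,[0,0,0],-0.079]
    - [-1,[0,0,0],-0.079]
    - [-1,[0,0,0],-0.079]
    - [-1,[0,0,0],-0.079]
    - [-1,[0,0,0],-0.079]

```text
time: 27.03
ee_pos: [531.8, 206.4, 89.8]
tcp_rot: [-0.29, 0.956, 0.05, 0.005]
wrist_force: [0.0, -0.6, -0.8]
gripper_width: 38.1
grasp_force: 50.2
```

Emit:
jog_arm:
  targets:
    - [-1,[0,0,0],-0.079]
    - [-1,[0,0,0],-0.079]
    - [-1,[0,0,0],-0.079]
    - [-1,[0,0,0],-0.079]
    - [-1,[0,0,0],-0.079]

```text
time: 27.45
ee_pos: [531.8, 206.4, 89.8]
tcp_rot: [-0.568, 0.822, 0.046, 0.02]
wrist_force: [0.6, 0.7, 0.2]
gripper_width: 38.9
grasp_force: 50.2
```

Emit:
jog_arm:
  targets:
    - [-1,[0,0,0],-0.079]
    - [-1,[0,0,0],-0.079]
    - [-1,[0,0,0],-0.079]
    - [-1,[0,0,0],-0.079]
    - [-1,[0,0,0],-0.079]

```text
time: 27.87
ee_pos: [531.8, 206.4, 89.8]
tcp_rot: [0.792, -0.609, -0.038, -0.033]
wrist_force: [0.5, 0.8, -0.1]
gripper_width: 38.3
grasp_force: 50.2
```

Emit:
jog_arm:
  targets:
    - [-1,[0,0,0],-0.079]
    - [-1,[0,0,0],-0.079]
    - [-1,[0,0,0],-0.079]
    - [-1,[0,0,0],-0.079]
    - [-1,[0,0,0],-0.079]

```text
time: 28.28
ee_pos: [531.8, 206.4, 89.8]
tcp_rot: [0.94, -0.338, -0.026, -0.043]
wrist_force: [-0.4, -0.0, -1.0]
gripper_width: 38.6
grasp_force: 50.2
```

Emit:
jog_arm:
  targets:
    - [-1,[0,0,0],-0.079]
    - [-1,[0,0,0],-0.079]
    - [-1,[0,0,0],-0.079]
    - [-1,[0,0,0],-0.079]
    - [-1,[0,0,0],-0.04]

```text
time: 28.7
ee_pos: [531.7, 206.4, 89.8]
tcp_rot: [0.997, -0.065, -0.013, -0.048]
wrist_force: [-0.2, -0.7, 0.2]
gripper_width: 39.0
grasp_force: 50.2
```

```bash
cat > st.py <<'E'
from h import *
from scipy.spatial.transform import Rotation as R
s=manip.sense(); print(s['joint_pos'].round(3),s['ee_pos'].round(1),s['time'],s['gripper_width'],s['wrist_force'].round(1));print(R.from_quat(s['tcp_rot']).as_matrix().round(3))
E
python3 st.py
```

```text
[ 0.184  0.484 -0.262  0.826  0.1   -2.826] [531.7 206.4  89.8] 28.7 38.98498558472634 [-0.2 -0.7  0.2]
[[ 0.991 -0.132 -0.02 ]
 [-0.129 -0.987  0.098]
 [-0.032 -0.095 -0.995]]
```

Emit:
jog_arm:
  targets:
    - [-1,[0,0,0],-0.07]
    - [-1,[0,0,0],-0.07]
    - [-1,[0,0,0],-0.06]
    - [-1,[0,0,0],-0.06]
    - [-1,[0,0,0],0]

```text
time: 29.12
ee_pos: [525.7, 231.3, 89.9]
tcp_rot: [0.992, 0.118, -0.001, -0.041]
wrist_force: [-0.7, 0.4, -0.4]
gripper_width: 38.5
grasp_force: 50.4
```

Emit:
jog_arm:
  targets:
    - [-1,[0,0,0],0]
    - [-1,[0,0,0],0]

```text
time: 29.28
ee_pos: [526.3, 229.0, 89.7]
tcp_rot: [0.992, 0.117, -0.001, -0.04]
wrist_force: [0.4, -0.4, -0.5]
gripper_width: 38.7
grasp_force: 50.4
```

```bash
python3 st.py
```

```text
[ 0.237  0.485 -0.258  0.82   0.08  -3.139] [526.3 229.   89.7] 29.2833 38.65966848000208 [ 0.4 -0.4 -0.5]
[[ 0.973  0.232 -0.012]
 [ 0.233 -0.969  0.08 ]
 [ 0.007 -0.08  -0.997]]
```

Emit:
jog_arm:
  targets:
    - [-1,[0.01,0.06,0],0]
    - [-1,[0.01,0.06,0],0]
    - [-1,[0,0,0],0]
    - [-1,[0,0,0],0]
    - [-1,[0,0,0],0]

```text
time: 29.7
ee_pos: [540.6, 205.0, 86.0]
tcp_rot: [0.995, 0.1, 0.0, -0.031]
wrist_force: [-0.3, -0.2, -0.3]
gripper_width: 38.4
grasp_force: 50.5
```

```bash
python3 st.py
```

```text
[ 0.201  0.498 -0.246  0.82   0.062 -3.14 ] [540.6 205.   86. ] 29.7 38.4155426989696 [-0.3 -0.2 -0.3]
[[ 0.98   0.198 -0.006]
 [ 0.198 -0.978  0.062]
 [ 0.007 -0.062 -0.998]]
```

Emit:
jog_arm:
  targets:
    - [-1,[0,0.07,-0.01],0]
    - [-1,[0,0.07,-0.01],0]
    - [-1,[0,0.07,0],0]
    - [-1,[0,0.07,0],0]
    - [-1,[0,0,0],0]

```text
time: 30.12
ee_pos: [552.2, 142.9, 88.9]
tcp_rot: [0.998, 0.057, 0.003, -0.008]
wrist_force: [-0.3, 0.6, -1.4]
gripper_width: 38.8
grasp_force: 50.5
```

Emit:
jog_arm:
  targets:
    - [-1,[0,0,0],0]
    - [-1,[0,0,0],0]

```text
time: 30.28
ee_pos: [551.7, 145.7, 88.9]
tcp_rot: [0.998, 0.059, 0.003, -0.009]
wrist_force: [-0.7, 0.3, -0.7]
gripper_width: 38.8
grasp_force: 50.5
```

```bash
python3 st.py
```

```text
[ 0.12   0.485 -0.258  0.821  0.019 -3.141] [551.7 145.7  88.9] 30.2833 38.77734593029092 [-0.7  0.3 -0.7]
[[ 0.993  0.118  0.004]
 [ 0.118 -0.993  0.019]
 [ 0.007 -0.019 -1.   ]]
```

Emit:
jog_arm:
  targets:
    - [-1,[0,0.06,0],0]
    - [-1,[0,0.06,0],0]
    - [-1,[0,0,0],0]
    - [-1,[0,0,0],0]
    - [-1,[0,0,0],0]

```text
time: 30.7
ee_pos: [555.0, 120.2, 88.3]
tcp_rot: [0.999, 0.042, 0.003, 0.0]
wrist_force: [0.3, 0.2, -0.8]
gripper_width: 38.3
grasp_force: 50.5
```

```bash
python3 st.py
```

```text
[ 0.085  0.482 -0.264  0.818 -0.    -3.141] [555.  120.2  88.3] 30.7 38.30400321958311 [ 0.3  0.2 -0.8]
[[ 0.996  0.084  0.007]
 [ 0.084 -0.996  0.   ]
 [ 0.007  0.    -1.   ]]
```

The tilt is gone. Turning to yaw 180°, where joint 6 stays mid-range everywhere.

Emit:
jog_arm:
  targets:
    - [-1,[0,0,0],0.079]
    - [-1,[0,0,0],0.079]
    - [-1,[0,0,0],0.079]
    - [-1,[0,0,0],0.079]
    - [-1,[0,0,0],0.079]

```text
time: 31.12
ee_pos: [554.9, 120.6, 88.3]
tcp_rot: [0.963, -0.268, 0.003, -0.001]
wrist_force: [-0.2, -0.4, -0.4]
gripper_width: 38.4
grasp_force: 50.5
```

Emit:
jog_arm:
  targets:
    - [-1,[0,0,0],0.079]
    - [-1,[0,0,0],0.079]
    - [-1,[0,0,0],0.079]
    - [-1,[0,0,0],0.079]
    - [-1,[0,0,0],0.079]

```text
time: 31.53
ee_pos: [554.9, 120.7, 88.3]
tcp_rot: [0.836, -0.549, 0.003, -0.002]
wrist_force: [0.7, -0.1, -0.6]
gripper_width: 38.9
grasp_force: 50.5
```

Emit:
jog_arm:
  targets:
    - [-1,[0,0,0],0.079]
    - [-1,[0,0,0],0.079]
    - [-1,[0,0,0],0.079]
    - [-1,[0,0,0],0.079]
    - [-1,[0,0,0],0.079]

```text
time: 31.95
ee_pos: [554.9, 120.7, 88.3]
tcp_rot: [-0.628, 0.778, -0.002, 0.003]
wrist_force: [0.4, -0.6, -0.6]
gripper_width: 38.5
grasp_force: 50.5
```

Emit:
jog_arm:
  targets:
    - [-1,[0,0,0],0.079]
    - [-1,[0,0,0],0.079]
    - [-1,[0,0,0],0.079]
    - [-1,[0,0,0],0.079]
    - [-1,[0,0,0],0.079]

```text
time: 32.37
ee_pos: [554.9, 120.6, 88.3]
tcp_rot: [-0.361, 0.933, -0.001, 0.003]
wrist_force: [0.2, -0.5, -1.4]
gripper_width: 38.5
grasp_force: 50.5
```

Emit:
jog_arm:
  targets:
    - [-1,[0,0,0],0.079]
    - [-1,[0,0,0],0.079]
    - [-1,[0,0,0],0.079]
    - [-1,[0,0,0],0.079]
    - [-1,[0,0,0],0.079]

```text
time: 32.78
ee_pos: [554.9, 120.6, 88.3]
tcp_rot: [-0.059, 0.998, -0.0, 0.003]
wrist_force: [0.3, 0.9, -1.5]
gripper_width: 38.4
grasp_force: 50.5
```

Emit:
jog_arm:
  targets:
    - [-1,[0,0,0],0.079]
    - [-1,[0,0,0],0]
    - [-1,[0,0,0],0]
    - [-1,[0,0,0],0]

```text
time: 33.12
ee_pos: [555.0, 120.4, 88.3]
tcp_rot: [-0.002, 1.0, 0.0, 0.003]
wrist_force: [-0.1, -0.1, -0.9]
gripper_width: 38.7
grasp_force: 50.5
```

```bash
python3 st.py
```

```text
[ 0.085  0.482 -0.264  0.818 -0.001  0.082] [555.  120.4  88.3] 33.1167 38.65389141007487 [-0.1 -0.1 -0.9]
[[-1.    -0.004  0.007]
 [-0.004  1.     0.   ]
 [-0.007  0.    -1.   ]]
```

Emit:
jog_arm:
  targets:
    - [-1,[0.005,0.03,0],0]
    - [-1,[0.01,0.07,0],0]
    - [-1,[0.01,0.09,0],0]
    - [-1,[0.01,0.09,0],0]
    - [-1,[0,0.09,0],0]

```text
time: 33.53
ee_pos: [539.9, 270.3, 88.3]
tcp_rot: [-0.001, 1.0, 0.0, 0.003]
wrist_force: [0.6, 0.5, -0.6]
gripper_width: 38.7
grasp_force: 50.5
```

Emit:
jog_arm:
  targets:
    - [-1,[0,0.08,0],0]
    - [-1,[0,0.046,0],0]
    - [-1,[0,0.02,0],0]
    - [-1,[0,0,0],0]
    - [-1,[0,0,0],0]

```text
time: 33.95
ee_pos: [540.7, 326.5, 88.0]
tcp_rot: [-0.0, 1.0, -0.0, 0.003]
wrist_force: [0.1, 0.9, -1.4]
gripper_width: 38.8
grasp_force: 50.5
```

Emit:
jog_arm:
  targets:
    - [-1,[0,0,0.03],0]
    - [-1,[0,0,0.06],0]
    - [-1,[0,0,0.05],0]
    - [-1,[0,0,0.02],0]
    - [-1,[0,0,0],0]

```text
time: 34.37
ee_pos: [540.3, 324.7, 22.4]
tcp_rot: [0.001, 1.0, -0.001, 0.002]
wrist_force: [-0.7, -1.9, -1.4]
gripper_width: 38.7
grasp_force: 50.5
```

Emit:
jog_arm:
  targets:
    - [-1,[0,0,0],0]
    - [-1,[0,0,0],0]

```text
time: 34.53
ee_pos: [542.5, 326.5, 25.5]
tcp_rot: [0.001, 1.0, 0.0, 0.004]
wrist_force: [0.5, 0.3, -0.6]
gripper_width: 38.7
grasp_force: 50.5
```

Run:
```python
from h import *
import runpy; runpy.run_path('st.py')
p,d,m=cap('side'); cv2.imwrite('pics/s2.png',cv2.resize(p[230:380,110:290,::-1],None,fx=3,fy=3,interpolation=cv2.INTER_CUBIC))
```

```text
[ 0.428  0.659 -0.132  0.772 -0.003  0.429] [542.5 326.5  25.5] 34.5333 38.73477926524033 [ 0.5  0.3 -0.6]
[[-1.     0.001  0.008]
 [ 0.001  1.     0.001]
 [-0.008  0.001 -1.   ]]
```

View pics/s2.png

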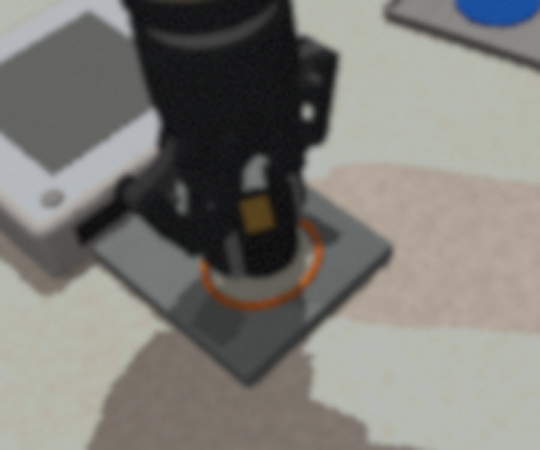

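The puck is upright with its brass face up (crop 255,213), centred over the ring (262,265). I lower it in small steps.

Emit:
jog_arm:
  targets:
    - [-1,[0.003,0,0.01],0]
    - [-1,[0,0,0.01],0]
    - [-1,[0,0,0.004],0]
    - [-1,[0,0,0],0]
    - [-1,[0,0,0],0]

```text
time: 35.0
ee_pos: [540.5, 326.7, 14.9]
tcp_rot: [0.0, 1.0, -0.0, 0.003]
wrist_force: [-1.1, -0.6, 4.4]
gripper_width: 38.8
grasp_force: 51.1
```

Emit:
jog_arm:
  targets:
    - [-1,[0,0,0.003],0]
    - [-1,[0,0,0],0]
    - [-1,[0,0,0],0]

```text
time: 35.25
ee_pos: [540.5, 326.7, 14.8]
tcp_rot: [0.0, 1.0, 0.0, 0.004]
wrist_force: [-4.5, -3.4, 16.5]
gripper_width: 38.4
grasp_force: 52.3
```

Emit:
jog_arm:
  targets:
    - [1,[0,0,0],0]
    - [1,[0,0,0],0]
    - [1,[0,0,0],0]
    - [1,[0,0,0],0]
    - [1,[0,0,0],0]

```text
time: 35.67
ee_pos: [540.3, 326.6, 13.2]
tcp_rot: [0.0, 1.0, -0.0, 0.003]
wrist_force: [-0.3, -0.0, 0.5]
gripper_width: 85.4
grasp_force: 0.0
```

Emit:
jog_arm:
  targets:
    - [1,[0,0,-0.02],0]
    - [1,[0,0,-0.07],0]
    - [1,[0,0,-0.1],0]
    - [1,[0,0,-0.1],0]
    - [1,[0,0,-0.07],0]

```text
time: 36.08
ee_pos: [540.2, 327.0, 161.6]
tcp_rot: [0.0, 1.0, 0.001, 0.005]
wrist_force: [0.3, 0.7, 0.6]
gripper_width: 85.6
grasp_force: 0.0
```

Emit:
jog_arm:
  targets:
    - [1,[0,-0.03,-0.01],0]
    - [1,[-0.01,-0.06,0],0]
    - [1,[-0.01,-0.1,0],0]
    - [1,[-0.01,-0.1,0],0]
    - [1,[-0.01,-0.1,0],0]

```text
time: 36.5
ee_pos: [555.0, 169.2, 161.7]
tcp_rot: [-0.0, 1.0, -0.0, 0.004]
wrist_force: [1.1, 0.3, -0.1]
gripper_width: 85.3
grasp_force: 0.0
```

Run:
```python
from h import *
p,d,m=cap('top'); W=world(d,m);Z=W[...,2]
hsv=cv2.cvtColor(p,cv2.COLOR_RGB2HSV);H,S,V=[hsv[...,i].astype(int) for i in range(3)]
v,u=np.mgrid[:420,:560];b=(u>95)&(u<160)&(v>190)&(v<255)
for n,k in(('puck',b&(Z>37)&(Z<47)),('ring',b&(H>5)&(H<20)&(S>120)&(Z<20)),('brass',b&(H>15)&(H<35)&(S>80)&(Z>35))):
    q=W[k]; print(n,k.sum(),q.mean(0).round(1),[np.round(x,1) for x in cv2.minEnclosingCircle(np.float32(q[:,:2]))])
k=(u>380)&(u<475)&(v>160)&(v<325)&(Z>97)&(Z<108)&(S>100)
n,l,st,c=cv2.connectedComponentsWithStats(k.astype(np.uint8))
for i in range(1,n):
    if st[i,4]>100: q=W[l==i]; print('cap',p[l==i].mean(0).round(0),q.mean(0).round(1),[np.round(x,1) for x in cv2.minEnclosingCircle(np.float32(q[:,:2]))])
cv2.imwrite('pics/top2.png',p[...,::-1])
```

```text
puck 0 [nan nan nan] [array([0., 0.]), np.float64(0.0)]
ring 0 [nan nan nan] [array([0., 0.]), np.float64(0.0)]
brass 0 [nan nan nan] [array([0., 0.]), np.float64(0.0)]
cap [137. 136.  54.] [ 578.6 -307.9  102.3] [array([ 579., -308.]), np.float64(22.3)]
cap [ 48.  77. 129.] [ 497.6 -321.5  102.5] [array([ 498.3, -322.3]), np.float64(22.3)]
cap [132.  43.  40.] [ 416.8 -335.7  102.5] [array([ 416.9, -336.5]), np.float64(22.2)]<stdin>:6: RuntimeWarning: Mean of empty slice.
  ret = um.true_divide(
```

View pics/top2.png

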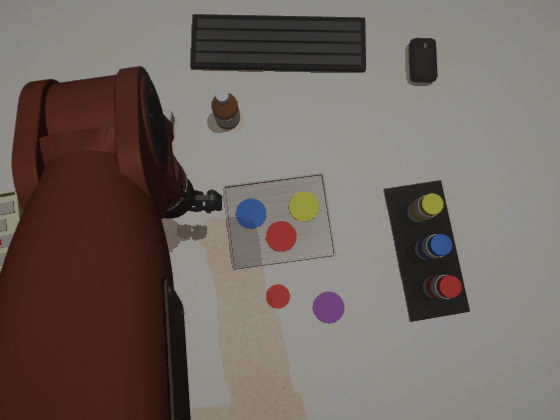

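The jars stand on the mat at yellow (432,205), blue (440,246) and red (448,287). The arm hides the imager for now. Moving to yellow, then rechecking the puck.

Emit:
jog_arm:
  targets:
    - [1,[-0.01,-0.1,0],0]
    - [1,[-0.01,-0.1,0],0]
    - [1,[-0.01,-0.1,0],0]
    - [1,[-0.01,-0.1,0],0]
    - [1,[-0.01,-0.1,0],0]

```text
time: 36.97
ee_pos: [574.8, -31.3, 161.9]
tcp_rot: [0.0, 1.0, -0.0, 0.003]
wrist_force: [0.9, 0.6, -0.8]
gripper_width: 85.6
grasp_force: 0.0
```

Emit:
jog_arm:
  targets:
    - [1,[-0.01,-0.1,0],0]
    - [1,[0,-0.1,0],0]
    - [1,[0,-0.1,0],0]
    - [1,[0,-0.1,0],0]
    - [1,[0,-0.1,0],0]

```text
time: 37.38
ee_pos: [578.4, -231.4, 161.9]
tcp_rot: [0.0, 1.0, 0.0, 0.003]
wrist_force: [0.6, 0.5, 0.6]
gripper_width: 85.3
grasp_force: 0.0
```

Emit:
jog_arm:
  targets:
    - [1,[0,-0.09,0],0]
    - [1,[0,-0.06,0],0]
    - [1,[0,-0.03,0],0]
    - [1,[0,-0.01,0],0]
    - [1,[0,0,0],0]

```text
time: 37.8
ee_pos: [578.7, -305.5, 161.5]
tcp_rot: [0.001, 1.0, 0.0, 0.003]
wrist_force: [0.5, -0.2, 0.1]
gripper_width: 85.4
grasp_force: 0.0
```

Emit:
jog_arm:
  targets:
    - [1,[0,0,0],0]
    - [1,[0,0,0],0]
    - [1,[0,0,0],0]

```text
time: 38.05
ee_pos: [579.2, -303.9, 161.9]
tcp_rot: [-0.0, 1.0, 0.0, 0.003]
wrist_force: [1.2, 0.3, 0.3]
gripper_width: 85.5
grasp_force: 0.0
```

Run:
```python
from h import *
p,d,m=cap('top'); W=world(d,m);Z=W[...,2]
hsv=cv2.cvtColor(p,cv2.COLOR_RGB2HSV);H,S,V=[hsv[...,i].astype(int) for i in range(3)]
v,u=np.mgrid[:420,:560];b=(u>95)&(u<160)&(v>190)&(v<255)
for n,k in(('puck',b&(Z>37)&(Z<47)),('ring',b&(H>5)&(H<20)&(S>120)&(Z<20))):
    q=W[k]; print(n,k.sum(),q.mean(0).round(1),[np.round(x,1) for x in cv2.minEnclosingCircle(np.float32(q[:,:2]))])
cv2.imwrite('pics/c3.png',cv2.resize(p[180:260,80:180,::-1],None,fx=5,fy=5,interpolation=cv2.INTER_CUBIC))
```

```text
puck 288 [535.3 326.1  41.6] [array([535.8, 326.4]), np.float64(20.2)]
ring 188 [540.3 327.5  14.5] [array([540.6, 326.5]), np.float64(33.9)]
```

View pics/c3.png

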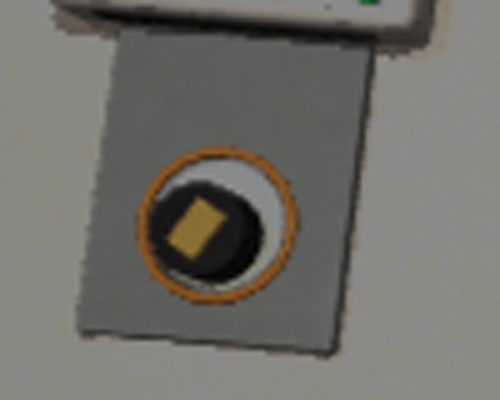

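The puck lies flat inside the ring, brass face up (crop 197,228), 5 mm off centre with 10 mm allowed. Its top is at 41.6 mm against 42 expected. Now yellow goes home.

Emit:
jog_arm:
  targets:
    - [1,[0,-0.011,0.04],0]
    - [1,[0,0,0.08],0]
    - [1,[0,0,0.08],0]
    - [1,[0,0,0.06],0]
    - [1,[0,0,0.028],0]

```text
time: 38.52
ee_pos: [578.1, -307.8, 43.2]
tcp_rot: [-0.0, 1.0, 0.001, 0.001]
wrist_force: [-0.4, 0.8, -0.4]
gripper_width: 85.3
grasp_force: 0.0
```

Emit:
jog_arm:
  targets:
    - [1,[0,0,0.01],0]
    - [1,[0,0,0],0]
    - [1,[0,0,0],0]
    - [1,[0,0,0],0]

```text
time: 38.85
ee_pos: [580.9, -310.4, 44.4]
tcp_rot: [0.0, 1.0, -0.001, 0.005]
wrist_force: [0.2, 0.8, -0.4]
gripper_width: 85.5
grasp_force: 0.0
```

Emit:
jog_arm:
  targets:
    - [-1,[0,0,0],0]
    - [-1,[0,0,0],0]
    - [-1,[0,0,0],0]
    - [-1,[0,0,0],0]
    - [-1,[0,0,0],0]

```text
time: 39.27
ee_pos: [580.1, -309.9, 43.4]
tcp_rot: [0.0, 1.0, -0.0, 0.004]
wrist_force: [-1.1, 1.5, 5.9]
gripper_width: 47.2
grasp_force: 50.6
```

Emit:
jog_arm:
  targets:
    - [-1,[0,0,-0.03],0]
    - [-1,[0,0,-0.07],0]
    - [-1,[0,0,-0.09],0]
    - [-1,[0,0,-0.07],0]
    - [-1,[0,0,-0.03],0]

```text
time: 39.68
ee_pos: [580.4, -310.8, 163.7]
tcp_rot: [0.0, 1.0, -0.002, 0.006]
wrist_force: [0.3, -0.8, -1.4]
gripper_width: 47.5
grasp_force: 51.7
```

Emit:
jog_arm:
  targets:
    - [-1,[-0.01,0.03,0],0]
    - [-1,[-0.009,0.06,0],0]
    - [-1,[0,0.09,0],0]
    - [-1,[0,0.09,0],0]
    - [-1,[0,0.09,0],0]

```text
time: 40.1
ee_pos: [585.7, -163.4, 157.5]
tcp_rot: [0.001, 1.0, 0.001, 0.002]
wrist_force: [1.2, -0.1, -0.7]
gripper_width: 46.9
grasp_force: 51.8
```

Emit:
jog_arm:
  targets:
    - [-1,[0,0.09,0],0]
    - [-1,[0,0.08,0],0]
    - [-1,[0,0.06,0],0]
    - [-1,[0,0.026,0],0]
    - [-1,[0,0.01,0],0]

```text
time: 40.52
ee_pos: [586.0, -56.8, 157.9]
tcp_rot: [-0.001, 1.0, 0.0, 0.003]
wrist_force: [-0.1, -0.9, -1.6]
gripper_width: 46.9
grasp_force: 51.9
```

Emit:
jog_arm:
  targets:
    - [-1,[0,0,0],0]
    - [-1,[0,0,0],0]
    - [-1,[0,0,0],0]
    - [-1,[0,0,0],0]

```text
time: 40.85
ee_pos: [586.8, -60.6, 158.4]
tcp_rot: [0.001, 1.0, -0.0, 0.003]
wrist_force: [0.1, 0.4, -1.3]
gripper_width: 46.8
grasp_force: 51.9
```

Emit:
jog_arm:
  targets:
    - [-1,[0,0.003,0.03],0]
    - [-1,[0,0,0.07],0]
    - [-1,[0,0,0.08],0]
    - [-1,[0,0,0.06],0]
    - [-1,[0,0,0.025],0]

```text
time: 41.27
ee_pos: [585.3, -58.6, 49.2]
tcp_rot: [0.001, 1.0, 0.0, 0.001]
wrist_force: [-1.7, 0.6, -2.1]
gripper_width: 47.1
grasp_force: 51.8
```

Emit:
jog_arm:
  targets:
    - [-1,[0,0,0.01],0]
    - [-1,[0,0,0],0]
    - [-1,[0,0,0],0]
    - [-1,[0,0,0],0]

```text
time: 41.6
ee_pos: [588.6, -58.7, 49.8]
tcp_rot: [0.001, 1.0, -0.0, 0.004]
wrist_force: [0.2, -0.4, -1.9]
gripper_width: 47.3
grasp_force: 52.0
```

Emit:
jog_arm:
  targets:
    - [-1,[0,0,0.003],0]
    - [-1,[0,0,0],0]
    - [-1,[0,0,0],0]

```text
time: 41.85
ee_pos: [587.8, -58.3, 47.7]
tcp_rot: [0.0, 1.0, -0.0, 0.004]
wrist_force: [0.7, -0.3, -1.5]
gripper_width: 47.1
grasp_force: 52.0
```

Emit:
jog_arm:
  targets:
    - [-1,[0,0,0.003],0]
    - [-1,[0,0,0],0]
    - [-1,[0,0,0],0]

```text
time: 42.1
ee_pos: [587.9, -58.2, 47.3]
tcp_rot: [0.0, 1.0, -0.0, 0.004]
wrist_force: [-4.2, 2.0, 10.0]
gripper_width: 47.3
grasp_force: 53.1
```

Emit:
jog_arm:
  targets:
    - [1,[0,0,0],0]
    - [1,[0,0,0],0]
    - [1,[0,0,0],0]
    - [1,[0,0,0],0]
    - [1,[0,0,0],0]

```text
time: 42.52
ee_pos: [587.5, -58.2, 46.0]
tcp_rot: [0.0, 1.0, 0.0, 0.003]
wrist_force: [0.2, 0.3, -1.2]
gripper_width: 85.5
grasp_force: 0.0
```

Emit:
jog_arm:
  targets:
    - [1,[0,0,-0.02],0]
    - [1,[0,0,-0.06],0]
    - [1,[0,0,-0.1],0]
    - [1,[0,0,-0.08],0]
    - [1,[0,0,-0.03],0]

```text
time: 42.93
ee_pos: [588.9, -58.6, 167.6]
tcp_rot: [0.0, 1.0, -0.001, 0.006]
wrist_force: [0.9, 0.4, 0.1]
gripper_width: 85.6
grasp_force: 0.0
```

Emit:
jog_arm:
  targets:
    - [1,[0.01,-0.03,0],0]
    - [1,[0.02,-0.07,0],0]
    - [1,[0.03,-0.09,0],0]
    - [1,[0.03,-0.09,0],0]
    - [1,[0.03,-0.09,0],0]

```text
time: 43.35
ee_pos: [537.2, -207.6, 161.3]
tcp_rot: [0.0, 1.0, 0.0, 0.003]
wrist_force: [1.2, -0.1, 0.1]
gripper_width: 85.2
grasp_force: 0.0
```

Emit:
jog_arm:
  targets:
    - [1,[0.03,-0.09,0],0]
    - [1,[0.03,-0.09,0],0]
    - [1,[0.025,-0.06,0],0]
    - [1,[0.015,-0.035,0],0]
    - [1,[0.005,-0.015,0],0]

```text
time: 43.77
ee_pos: [494.6, -324.5, 160.8]
tcp_rot: [0.002, 1.0, 0.0, 0.003]
wrist_force: [-0.7, -0.7, -0.3]
gripper_width: 85.6
grasp_force: 0.0
```

Emit:
jog_arm:
  targets:
    - [1,[0,0,0],0]
    - [1,[0,0,0],0]
    - [1,[0,0,0],0]
    - [1,[0,0,0],0]

```text
time: 44.1
ee_pos: [496.9, -320.9, 161.5]
tcp_rot: [-0.0, 1.0, 0.0, 0.003]
wrist_force: [0.6, -0.3, -0.7]
gripper_width: 85.4
grasp_force: 0.0
```

Emit:
jog_arm:
  targets:
    - [1,[0,-0.003,0.04],0]
    - [1,[0,0,0.08],0]
    - [1,[0,0,0.08],0]
    - [1,[0,0,0.06],0]
    - [1,[0,0,0.027],0]

```text
time: 44.52
ee_pos: [496.1, -321.0, 43.7]
tcp_rot: [-0.0, 1.0, 0.001, 0.002]
wrist_force: [-1.0, 0.5, -0.7]
gripper_width: 85.2
grasp_force: 0.0
```

Emit:
jog_arm:
  targets:
    - [1,[0,0,0.01],0]
    - [1,[0,0,0],0]
    - [1,[0,0,0],0]
    - [1,[0,0,0],0]

```text
time: 44.85
ee_pos: [498.4, -324.0, 44.4]
tcp_rot: [0.0, 1.0, -0.001, 0.004]
wrist_force: [0.5, 0.1, 0.3]
gripper_width: 85.5
grasp_force: 0.0
```

Emit:
jog_arm:
  targets:
    - [-1,[0,0,0],0]
    - [-1,[0,0,0],0]
    - [-1,[0,0,0],0]
    - [-1,[0,0,0],0]
    - [-1,[0,0,0],0]

```text
time: 45.27
ee_pos: [497.6, -323.5, 43.6]
tcp_rot: [0.0, 1.0, -0.0, 0.004]
wrist_force: [-1.0, 0.4, 5.4]
gripper_width: 46.9
grasp_force: 50.2
```

Emit:
jog_arm:
  targets:
    - [-1,[0,0,-0.03],0]
    - [-1,[0,0,-0.07],0]
    - [-1,[0,0,-0.09],0]
    - [-1,[0,0,-0.07],0]
    - [-1,[0,0,-0.03],0]

```text
time: 45.68
ee_pos: [497.8, -324.4, 162.9]
tcp_rot: [0.0, 1.0, -0.002, 0.005]
wrist_force: [1.6, -0.5, -1.7]
gripper_width: 47.5
grasp_force: 51.3
```

Emit:
jog_arm:
  targets:
    - [-1,[0,0.03,0],0]
    - [-1,[0,0.06,0],0]
    - [-1,[0,0.09,0],0]
    - [-1,[0,0.09,0],0]
    - [-1,[0,0.09,0],0]

```text
time: 46.1
ee_pos: [495.4, -177.0, 157.5]
tcp_rot: [0.001, 1.0, 0.001, 0.003]
wrist_force: [0.6, -0.5, -1.9]
gripper_width: 46.7
grasp_force: 51.4
```

Emit:
jog_arm:
  targets:
    - [-1,[0,0.09,0],0]
    - [-1,[0,0.09,0],0]
    - [-1,[0,0.09,0],0]
    - [-1,[0,0.09,0],0]
    - [-1,[0,0.09,0],0]

```text
time: 46.52
ee_pos: [495.3, 3.0, 157.7]
tcp_rot: [0.0, 1.0, 0.0, 0.002]
wrist_force: [1.5, 0.4, -1.7]
gripper_width: 47.0
grasp_force: 51.4
```

Emit:
jog_arm:
  targets:
    - [-1,[-0.03,0.07,0],0]
    - [-1,[-0.05,0.04,0],0]
    - [-1,[-0.05,0.02,0],0]
    - [-1,[-0.035,0.007,0],0]
    - [-1,[-0.015,0,0],0]

```text
time: 46.93
ee_pos: [569.4, 56.9, 158.0]
tcp_rot: [-0.0, 1.0, 0.0, 0.003]
wrist_force: [-1.0, 0.8, -2.0]
gripper_width: 46.7
grasp_force: 51.4
```

Emit:
jog_arm:
  targets:
    - [-1,[0,0,0],0]
    - [-1,[0,0,0],0]
    - [-1,[0,0,0],0]
    - [-1,[0,0,0],0]

```text
time: 47.27
ee_pos: [567.8, 55.1, 159.1]
tcp_rot: [0.001, 1.0, -0.0, 0.003]
wrist_force: [-0.8, -0.4, -1.6]
gripper_width: 46.9
grasp_force: 51.4
```

Emit:
jog_arm:
  targets:
    - [-1,[-0.003,0,0.03],0]
    - [-1,[0,0,0.07],0]
    - [-1,[0,0,0.08],0]
    - [-1,[0,0,0.06],0]
    - [-1,[0,0,0.025],0]

```text
time: 47.68
ee_pos: [568.1, 55.1, 50.3]
tcp_rot: [0.001, 1.0, 0.0, 0.001]
wrist_force: [-2.0, 0.6, -1.5]
gripper_width: 47.1
grasp_force: 51.4
```

Emit:
jog_arm:
  targets:
    - [-1,[0,0,0.01],0]
    - [-1,[0,0,0.002],0]
    - [-1,[0,0,0],0]
    - [-1,[0,0,0],0]

```text
time: 48.02
ee_pos: [571.9, 55.4, 50.0]
tcp_rot: [0.0, 1.0, -0.0, 0.005]
wrist_force: [0.2, -0.5, -1.8]
gripper_width: 47.3
grasp_force: 51.5
```

Emit:
jog_arm:
  targets:
    - [-1,[0,0,0.003],0]
    - [-1,[0,0,0],0]
    - [-1,[0,0,0],0]

```text
time: 48.27
ee_pos: [571.1, 55.4, 47.8]
tcp_rot: [0.0, 1.0, -0.0, 0.004]
wrist_force: [-0.3, 0.4, -1.6]
gripper_width: 46.9
grasp_force: 51.5
```

Emit:
jog_arm:
  targets:
    - [-1,[0,0,0.003],0]
    - [-1,[0,0,0],0]
    - [-1,[0,0,0],0]

```text
time: 48.52
ee_pos: [571.3, 55.5, 47.5]
tcp_rot: [0.0, 1.0, -0.0, 0.004]
wrist_force: [-4.1, 0.0, 13.5]
gripper_width: 47.0
grasp_force: 53.0
```

Emit:
jog_arm:
  targets:
    - [1,[0,0,0],0]
    - [1,[0,0,0],0]
    - [1,[0,0,0],0]
    - [1,[0,0,0],0]
    - [1,[0,0,0],0]

```text
time: 48.93
ee_pos: [570.8, 55.4, 45.9]
tcp_rot: [0.0, 1.0, 0.0, 0.003]
wrist_force: [-0.3, -0.2, 0.7]
gripper_width: 85.4
grasp_force: 0.0
```

Emit:
jog_arm:
  targets:
    - [1,[0,0,-0.02],0]
    - [1,[0,0,-0.06],0]
    - [1,[0,0,-0.1],0]
    - [1,[0,0,-0.08],0]
    - [1,[0,0,-0.03],0]

```text
time: 49.35
ee_pos: [572.2, 55.4, 167.3]
tcp_rot: [0.0, 1.0, -0.0, 0.006]
wrist_force: [0.7, -0.3, -0.2]
gripper_width: 85.7
grasp_force: 0.0
```

Emit:
jog_arm:
  targets:
    - [1,[0.02,-0.03,0],0]
    - [1,[0.04,-0.07,0],0]
    - [1,[0.04,-0.09,0],0]
    - [1,[0.04,-0.09,0],0]
    - [1,[0.04,-0.09,0],0]

```text
time: 49.77
ee_pos: [497.1, -93.6, 162.2]
tcp_rot: [-0.0, 1.0, -0.0, 0.004]
wrist_force: [1.2, -1.3, -0.4]
gripper_width: 85.2
grasp_force: 0.0
```

Emit:
jog_arm:
  targets:
    - [1,[0.04,-0.09,0],0]
    - [1,[0.04,-0.09,0],0]
    - [1,[0.04,-0.09,0],0]
    - [1,[0.03,-0.09,0],0]
    - [1,[0.03,-0.09,0],0]

```text
time: 50.18
ee_pos: [424.8, -274.1, 161.9]
tcp_rot: [0.0, 1.0, -0.0, 0.004]
wrist_force: [1.6, 0.3, 0.2]
gripper_width: 85.4
grasp_force: 0.0
```

Emit:
jog_arm:
  targets:
    - [1,[0.015,-0.08,0],0]
    - [1,[0.005,-0.05,0],0]
    - [1,[0.005,-0.02,0],0]
    - [1,[0,-0.01,0],0]
    - [1,[0,0,0],0]

```text
time: 50.6
ee_pos: [415.7, -336.5, 161.2]
tcp_rot: [0.001, 1.0, 0.0, 0.003]
wrist_force: [0.2, 0.4, -0.3]
gripper_width: 85.4
grasp_force: 0.0
```

Emit:
jog_arm:
  targets:
    - [1,[0,0,0],0]
    - [1,[0,0,0],0]
    - [1,[0,0,0],0]

```text
time: 50.85
ee_pos: [416.0, -335.3, 161.1]
tcp_rot: [-0.0, 1.0, 0.0, 0.003]
wrist_force: [-0.3, -0.2, 0.1]
gripper_width: 85.3
grasp_force: 0.0
```

Emit:
jog_arm:
  targets:
    - [1,[0,-0.003,0.04],0]
    - [1,[0,0,0.08],0]
    - [1,[0,0,0.08],0]
    - [1,[0,0,0.06],0]
    - [1,[0,0,0.025],0]

```text
time: 51.27
ee_pos: [415.3, -335.3, 44.2]
tcp_rot: [-0.0, 1.0, 0.002, 0.002]
wrist_force: [-1.3, 0.3, -0.4]
gripper_width: 85.5
grasp_force: 0.0
```

Emit:
jog_arm:
  targets:
    - [1,[0,0,0.01],0]
    - [1,[0,0,0],0]
    - [1,[0,0,0],0]
    - [1,[0,0,0],0]

```text
time: 51.6
ee_pos: [417.4, -338.4, 44.5]
tcp_rot: [0.0, 1.0, -0.001, 0.004]
wrist_force: [-0.3, 0.1, -0.5]
gripper_width: 85.8
grasp_force: 0.0
```

Emit:
jog_arm:
  targets:
    - [-1,[0,0,0],0]
    - [-1,[0,0,0],0]
    - [-1,[0,0,0],0]
    - [-1,[0,0,0],0]
    - [-1,[0,0,0],0]

```text
time: 52.02
ee_pos: [416.8, -337.9, 43.7]
tcp_rot: [0.0, 1.0, -0.0, 0.004]
wrist_force: [-1.1, 1.7, 7.1]
gripper_width: 47.1
grasp_force: 50.2
```

Emit:
jog_arm:
  targets:
    - [-1,[0,0,-0.03],0]
    - [-1,[0,0,-0.07],0]
    - [-1,[0,0,-0.09],0]
    - [-1,[0,0,-0.07],0]
    - [-1,[0,0,-0.03],0]

```text
time: 52.43
ee_pos: [416.8, -338.8, 162.8]
tcp_rot: [0.0, 1.0, -0.002, 0.005]
wrist_force: [0.4, -0.9, -2.9]
gripper_width: 47.1
grasp_force: 51.6
```

Emit:
jog_arm:
  targets:
    - [-1,[-0.01,0.03,0],0]
    - [-1,[-0.02,0.06,0],0]
    - [-1,[-0.03,0.09,0],0]
    - [-1,[-0.03,0.09,0],0]
    - [-1,[-0.03,0.09,0],0]

```text
time: 52.85
ee_pos: [463.3, -191.3, 158.2]
tcp_rot: [0.001, 1.0, 0.001, 0.003]
wrist_force: [1.4, 0.0, -1.6]
gripper_width: 47.0
grasp_force: 51.7
```

Emit:
jog_arm:
  targets:
    - [-1,[-0.03,0.09,0],0]
    - [-1,[-0.03,0.09,0],0]
    - [-1,[-0.03,0.09,0],0]
    - [-1,[-0.025,0.08,0],0]
    - [-1,[-0.02,0.06,0],0]

```text
time: 53.27
ee_pos: [517.3, -26.2, 158.5]
tcp_rot: [-0.0, 1.0, 0.001, 0.002]
wrist_force: [0.0, 0.5, -1.8]
gripper_width: 46.7
grasp_force: 51.8
```

Emit:
jog_arm:
  targets:
    - [-1,[-0.005,0.033,0],0]
    - [-1,[0,0.015,0],0]
    - [-1,[0,0,0],0]
    - [-1,[0,0,0],0]
    - [-1,[0,0,0],0]

```text
time: 53.68
ee_pos: [519.5, -11.3, 159.4]
tcp_rot: [0.001, 1.0, -0.0, 0.003]
wrist_force: [0.1, 0.2, -2.1]
gripper_width: 47.0
grasp_force: 51.8
```

Emit:
jog_arm:
  targets:
    - [-1,[0,0,0],0]
    - [-1,[0,0,0],0]

```text
time: 53.85
ee_pos: [519.9, -11.4, 159.7]
tcp_rot: [0.001, 1.0, -0.0, 0.003]
wrist_force: [-0.0, 0.5, -1.3]
gripper_width: 47.1
grasp_force: 51.8
```

Emit:
jog_arm:
  targets:
    - [-1,[-0.001,0,0.03],0]
    - [-1,[0,0,0.07],0]
    - [-1,[0,0,0.08],0]
    - [-1,[0,0,0.06],0]
    - [-1,[0,0,0.027],0]

```text
time: 54.27
ee_pos: [519.1, -10.9, 50.0]
tcp_rot: [0.001, 1.0, 0.0, 0.002]
wrist_force: [-0.5, 0.1, -2.2]
gripper_width: 47.1
grasp_force: 51.8
```

Emit:
jog_arm:
  targets:
    - [-1,[0,0,0.01],0]
    - [-1,[0,0,0],0]
    - [-1,[0,0,0],0]
    - [-1,[0,0,0],0]

```text
time: 54.6
ee_pos: [521.7, -11.0, 49.4]
tcp_rot: [0.001, 1.0, -0.0, 0.004]
wrist_force: [-0.1, -0.4, -1.7]
gripper_width: 46.8
grasp_force: 51.8
```

Emit:
jog_arm:
  targets:
    - [-1,[0,0,0.004],0]
    - [-1,[0,0,0],0]
    - [-1,[0,0,0],0]

```text
time: 54.85
ee_pos: [521.8, -10.8, 47.8]
tcp_rot: [0.0, 1.0, -0.0, 0.004]
wrist_force: [0.9, -1.4, 2.6]
gripper_width: 46.8
grasp_force: 52.1
```

Contact made. Release, rise, retreat to the right and check.

Emit:
jog_arm:
  targets:
    - [1,[0,0,0],0]
    - [1,[0,0,0],0]
    - [1,[0,0,0],0]
    - [1,[0,0,0],0]
    - [1,[0,0,0],0]

```text
time: 55.27
ee_pos: [521.1, -10.5, 47.3]
tcp_rot: [0.0, 1.0, -0.0, 0.003]
wrist_force: [0.2, -0.2, 0.5]
gripper_width: 85.1
grasp_force: 0.0
```

Emit:
jog_arm:
  targets:
    - [1,[0,0,-0.02],0]
    - [1,[0,0,-0.06],0]
    - [1,[0,0,-0.1],0]
    - [1,[0,0,-0.1],0]
    - [1,[0,0,-0.05],0]

```text
time: 55.68
ee_pos: [521.7, -10.7, 184.2]
tcp_rot: [0.0, 1.0, -0.0, 0.006]
wrist_force: [0.9, -0.0, 0.2]
gripper_width: 85.5
grasp_force: 0.0
```

Emit:
jog_arm:
  targets:
    - [1,[0.02,-0.04,0],0]
    - [1,[0.03,-0.08,0],0]
    - [1,[0.03,-0.09,0],0]
    - [1,[0.03,-0.09,0],0]
    - [1,[0.03,-0.09,0],0]

```text
time: 56.1
ee_pos: [463.4, -167.7, 179.7]
tcp_rot: [-0.0, 1.0, -0.0, 0.004]
wrist_force: [1.0, -0.1, -0.1]
gripper_width: 85.5
grasp_force: 0.0
```

Emit:
jog_arm:
  targets:
    - [1,[0.03,-0.09,0],0]
    - [1,[0.02,-0.09,0],0]
    - [1,[0,-0.06,0],0]
    - [1,[0,-0.02,0],0]
    - [1,[0,0,0],0]

```text
time: 56.52
ee_pos: [443.9, -272.2, 179.2]
tcp_rot: [0.002, 1.0, -0.0, 0.004]
wrist_force: [0.5, 0.5, 0.9]
gripper_width: 85.4
grasp_force: 0.0
```

Emit:
jog_arm:
  targets:
    - [1,[0,0,0],0]
    - [1,[0,0,0],0]
    - [1,[0,0,0],0]

```text
time: 56.77
ee_pos: [444.2, -269.0, 178.9]
tcp_rot: [-0.0, 1.0, 0.0, 0.003]
wrist_force: [1.6, 0.1, 0.5]
gripper_width: 85.5
grasp_force: 0.0
```

Run:
```python
from h import *
p,d,m=cap('top'); W=world(d,m);Z=W[...,2]
hsv=cv2.cvtColor(p,cv2.COLOR_RGB2HSV);H,S,V=[hsv[...,i].astype(int) for i in range(3)]
v,u=np.mgrid[:420,:560];b=(u>95)&(u<160)&(v>190)&(v<255);t=(u>220)&(u<335)&(v>165)&(v<270)
L=[('puck',b&(Z>37)&(Z<47)),('ring',b&(H>5)&(H<20)&(S>120)&(Z<20)),('bottle',(u>205)&(u<245)&(v>85)&(v<135)&(Z>40))]
for n,k in dict(blue=(H>100)&(H<130),yellow=(H>22)&(H<35),red=(H<8)|(H>172)).items():
    L.append((n,k&t&(S>100)&(Z>98)&(Z<118)))
for n,k in L:
    q=W[k]; print(n,k.sum(),q.mean(0).round(1),[np.round(x,1) for x in cv2.minEnclosingCircle(np.float32(q[:,:2]))])
cv2.imwrite('pics/top4.png',p[...,::-1])
```

```text
puck 290 [535.4 326.4  41.5] [array([536., 326.]), np.float64(20.6)]
ring 191 [540.3 327.9  14.8] [array([540.5, 327. ]), np.float64(34.0)]
bottle 742 [770.9 107.9 107.7] [array([609.5,  54.3]), np.float64(208.6)]
blue 377 [571.1  55.4 106.2] [array([571.9,  55.7]), np.float64(21.6)]
yellow 372 [586.5 -57.5 106.3] [array([587. , -57.8]), np.float64(21.8)]
red 391 [521.4 -10.2 106.5] [array([521.8, -10.1]), np.float64(21.8)]
```

View pics/top4.png

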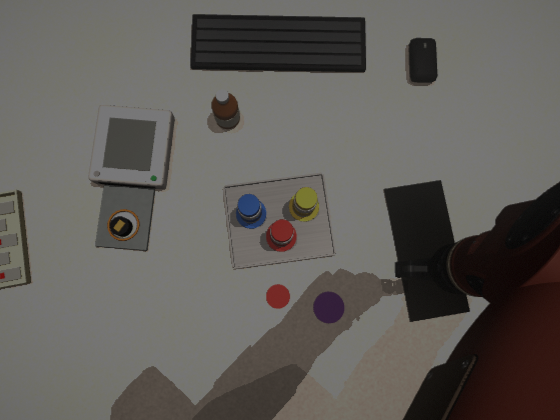

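Jars stand at blue (250,210), yellow (305,203) and red (281,235), each within 2 mm of its disc centre. The puck is in the ring (122,226) and the bottle is still at (226,108).

```bash
python3 -c "
from bench import manip; print(manip.close_job())"
```

```text
the job is handed in; nothing more can be done
None
```

The job is handed in at about 57 s of the 147 s: the puck is inside the orange ring with its metal face up, each jar stands on the disc of its own colour within about 2 mm of centre, and the amber bottle is where it was.

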